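# Nest the mixing cups into their case and click the lid shut

## Robot

A 7-joint arm with a two-finger parallel gripper is mounted at the origin on the work surface. World frame = base frame: x ahead of the robot, y to its left, z up, the work surface at z = 0. Lengths are in m, angles in rad, forces in N, time in s.
With the tool pointing down it reaches from about 0.425 to 0.875 m from the base axis. Payload 4.7 kg.
Tool frame: the origin (TCP) lies between the finger pads; the fingertips stand 17 mm ahead of it and the grasp point (between the pads) lies 2 mm behind it; z points along the fingers, y is the line along which they close (so a half turn about z gives the same grasp; the last joint's range is limited). The gripper opens to 87 mm and grips with 3 to 60 N. Pads are 19 mm wide; open, the fingers measure 117 mm over their backs; the gripper's body (75 mm by 190 mm) begins 51 mm behind the grasp point.
Start: joints at [-1.137, 0.321, -0.07, 1.45, 0.023, 1.371, -0.057], TCP at [0.265, 0.594, 0.24] pointing down, gripper open.
Joint ranges: [-2.86, 2.86], [-0.3, 2.09], [-1.38, 1.24], [0.06, 2.45], [-1.56, 4.7], [0.09, 2.05], [-2.69, 2.69]. Speed limits (rad/s): [2.57, 2.57, 3.14, 3.14, 3.14, 3.14, 3.14].

## Interface

Orientations are given as a 3x3 rotation matrix whose columns are the frame's x, y, z axes.
In Python, from plant import bot gives the robot as it stands.
- The arm moves only by the shell command python3 -m creep 'ROWS' [OPENING] [FORCE]. ROWS is JSON, a list of rows, each an object of numbers: "tx", "ty", "tz": the shift along the world's x, y, z normalised to -1 to 1, where 1 is 20 mm; "ax", "ay", "az": the turn, a rotation vector about the world's x, y, z normalised to -1 to 1, where 1 is pi/2 rad. In form: [{"tx": .., "ty": .., "tz": .., "ax": .., "ay": .., "az": ..}, ...]. A call has 1 to 12 rows; each row shifts and turns the commanded pose from where the row before left it; what a row does not reach is not made up. A row lasts 1/12 s, in which the tool goes at most 41.7 mm and 7.16 degrees, less where a joint would pass 70% of its speed; a pose out of reach is approached as far as the arm can. A call with a number of a shift or a turn outside -1 to 1 is refused whole. A call with a gripper value outside its range is refused whole. OPENING is the opening, from 0 (shut) to 1 (fully open), set as the call begins (- or left out, the last holds). The fingers move at their own pace and stop on an object; FORCE is the grip in N (left out, the last holds). Time passes only in rows, so rows that do not move let the fingers close. It gives the time, the measured TCP pose, the force, the opening and the grip force at its end, in the units of the state.
- bot.get_obs(): the state, without advancing time (a new reading comes with each control period).
- bot.snapshot(name): name is "scene" or "top" or "wrist"; returns the picture (384x512x3 uint8, red, green, blue); there is no depth.
- bot.camera_params(name): a dict with "fx", "fy", "cx", "cy" (pixels), "R" (3x3) and "t" (3): a world point X has camera coordinates R X + t. Camera axes: x right, y down, z forward; pixel columns grow to the right and rows downward; lengths in m; the calibration is good to about 2 mm. A picture is of the moment at which its call begins: read the wrist's pose just before it. camera_params takes no time and is no camera call; for the wrist camera it gives the pose at the moment of the call.
- bot.hand_in(): hands the job in; it is judged then, once.
The state is a dict: "time": time; "joint_pos": joint angles; "joint_vel": joint speeds; "effort": joint torques, N m; "position": TCP position; "ee_rot": TCP orientation; "force": force on the tool from outside, world axes, zero at the start; "torque": the same for the moment, N m; "grip_width": opening from 0.0 (shut) to 1.0 (fully open); "gripper_force": force on a finger pad.
Only numpy, scipy, OpenCV 4.12 (cv2) and the standard library are available. Lean on these libraries where they do the work, as an engineer would, in place of code of your own. Each camera call takes 0.05 s, during which the arm holds its last target. There are 200 camera calls.

## Task

Put the set of white mixing cups away: take the blue bracket out of the grey case and leave it in the plywood tray, and stand all the cups from the bench upright in the frame on the case floor, nested one inside another in size order, widest outermost. When all of this is done, swing the case's lid down and press it past its catch until it is fully shut, and leave the other things on the bench where they are.

Things in the scene. Friction and masses are not known exactly. Their poses are not given: they have to be found in the camera images.
- cup1: white plastic mixing cup, size 1 of five (1 widest), outside diameter 68 mm over the top 24 mm, 62 mm at the foot; 58 mm tall, floor 15 mm thick, walls 2.5 mm, 30 to 130 g. None at the start: absent (3 to 5 are present). Origin: centre of underside. Nested, a cup stands on the floor of the next larger one, its rim 15 mm above that rim, with 2.5 mm play all round (5 mm more per missing size)
- cup2: white plastic mixing cup, size 2 of five (1 widest), outside diameter 58 mm over the top 24 mm, 52 mm at the foot; 58 mm tall, floor 15 mm thick, walls 2.5 mm, 30 to 130 g. None at the start: absent (3 to 5 are present). Origin: centre of underside. Nested, a cup stands on the floor of the next larger one, its rim 15 mm above that rim, with 2.5 mm play all round (5 mm more per missing size)
- cup3: white plastic mixing cup, size 3 of five (1 widest), outside diameter 48 mm over the top 24 mm, 42 mm at the foot; 58 mm tall, floor 15 mm thick, walls 2.5 mm, 30 to 130 g. None at the start: absent (3 to 5 are present). Origin: centre of underside. Nested, a cup stands on the floor of the next larger one, its rim 15 mm above that rim, with 2.5 mm play all round (5 mm more per missing size)
- cup4: white plastic mixing cup, size 4 of five (1 widest), outside diameter 38 mm over the top 24 mm, 32 mm at the foot; 58 mm tall, floor 15 mm thick, walls 2.5 mm, 30 to 130 g. None at the start: absent (3 to 5 are present). Origin: centre of underside. Nested, a cup stands on the floor of the next larger one, its rim 15 mm above that rim, with 2.5 mm play all round (5 mm more per missing size)
- cup5: white plastic mixing cup, size 5 of five (1 widest), outside diameter 28 mm over the top 24 mm, 22 mm at the foot; 58 mm tall, floor 15 mm thick, walls 2.5 mm, 30 to 130 g. None at the start: absent (3 to 5 are present). Origin: centre of underside. Nested, a cup stands on the floor of the next larger one, its rim 15 mm above that rim, with 2.5 mm play all round (5 mm more per missing size)
- case: grey open storage case fixed to the bench, 180 x 180 mm outside and 132 mm high, walls and floor 6 mm thick (168 mm square inside, 126 mm deep). On its floor a black rail 6 mm wide, 8 mm high frames a 90 mm square stand for the cups, centred at x = -12 mm. Origin: centre of its underside; -x is its front (towards the robot); the lid is hinged along the top of the rear wall.
- case_in (a point): centre of the case's inner floor, axes as the case's
- lid (a joint): case lid's angle, rad: 0 shut, 1.57 upright; starts at 1.65 to 1.8, leaning back. A stiff hinge (0.33 N m friction, lid 0.25 kg) holds it wherever it is left. Coming down, a nib on its front lip meets the sprung catch at about 0.07; some 8 to 10 N of press near the front edge, as at lid_press, takes it past this detent (at 0.035), and the catch then holds it at 0, resting on the walls
- lid_hinge (a point): hinge line at mid-width, on the underside of the lid plate, 132.5 mm above the bench; runs along the case's y. The plate is 10 mm thick, 184 mm wide, reaches 196 mm from the hinge; a 50 mm wide lip stands 24 mm below it at mid-front. Site axes turn with the lid: -x from hinge to front edge, z out of its outer face
- lid_press (a point): point on the lid's outer face at mid-width, 160 mm from the hinge (36 mm from the front edge); axes as lid_hinge
- bracket: blue printed L-shaped bracket left standing in the case: a foot 60 x 28 x 10 mm and, at the -x end of the foot, an upright leg 10 mm thick (x) and 28 mm wide (y) reaching 100 mm above the underside, its middle at x = -25 mm; a small rib fills the corner up to 28 mm high. Origin: centre of the underside of the foot. 40 to 85 g.
- tray: low open plywood parts tray fixed to the bench, to the left of the case, 150 (x) x 130 (y) mm outside, 30 mm high, walls and floor 5 mm. Origin: centre of its underside.
- tape: bystander: black rubber ring of 48 mm diameter, 18 mm high, lying among the cups; origin centre of its underside
- rod: bystander: steel rod 10 mm thick, 120 mm long, lying
- glue1: bystander: glue stick 11 mm thick, about 100 mm long, lying
- glue2: bystander: glue stick 11 mm thick, about 100 mm long, lying
- penpot: bystander: yellow pen pot, 68 mm across, 90 mm high, pens up to 130 mm; origin centre of its underside
- stand: bystander: small orange glue-gun stand, 70 x 50 mm, 61 mm high
Mind the look-alikes: they are no part of the job. Leave any pink look-alike of the cup4 alone. What is shaped like the cup3 but red is not meant.

How it is judged:
On the way, in this order (a step that is already met when the one before it is completed fails the run):
1. the bracket lies in the tray and all cups present stand nested in size order in the case (x of bracket in the frame of tray between -0.068 and 0.068 m and y of bracket in the frame of tray between -0.058 and 0.058 m and z of bracket in the frame of tray below 0.045 m and x of cup1 in the frame of case_in between -0.028 and 0.004 m and y of cup1 in the frame of case_in between -0.016 and 0.016 m and z of each of cup1, cup2, cup3, cup4, cup5 in the frame of case_in below 0.075 m and angle between each of cup1, cup2, cup3, cup4, cup5's own z axis and vertical below 0.12 rad and horizontal distance between cup1 and cup2 below 0.0065 m and z of cup2 in the frame of cup1 between 0.01 and 0.052 m and horizontal distance between cup1 and cup3 below 0.012 m and z of cup3 in the frame of cup1 between 0.01 and 0.052 m and horizontal distance between cup1 and cup4 below 0.0175 m and z of cup4 in the frame of cup1 between 0.01 and 0.052 m and horizontal distance between cup1 and cup5 below 0.023 m and z of cup5 in the frame of cup1 between 0.01 and 0.064 m and x of cup2 in the frame of case_in between -0.033 and 0.009 m and y of cup2 in the frame of case_in between -0.021 and 0.021 m and horizontal distance between cup2 and cup3 below 0.0065 m and z of cup3 in the frame of cup2 between 0.01 and 0.052 m and horizontal distance between cup2 and cup4 below 0.012 m and z of cup4 in the frame of cup2 between 0.01 and 0.052 m and horizontal distance between cup2 and cup5 below 0.0175 m and z of cup5 in the frame of cup2 between 0.01 and 0.052 m and x of cup3 in the frame of case_in between -0.038 and 0.014 m and y of cup3 in the frame of case_in between -0.026 and 0.026 m and horizontal distance between cup3 and cup4 below 0.0065 m and z of cup4 in the frame of cup3 between 0.01 and 0.052 m and horizontal distance between cup3 and cup5 below 0.012 m and z of cup5 in the frame of cup3 between 0.01 and 0.052 m and x of cup4 in the frame of case_in between -0.043 and 0.019 m and y of cup4 in the frame of case_in between -0.031 and 0.031 m and horizontal distance between cup4 and cup5 below 0.0065 m and z of cup5 in the frame of cup4 between 0.01 and 0.052 m and x of cup5 in the frame of case_in between -0.048 and 0.024 m and y of cup5 in the frame of case_in between -0.036 and 0.036 m), for 0.3 s.
2. the lid is shut past its detent (value of joint lid below 0.02 rad), for 0.3 s.
At the end, for the whole second after the job is handed in: Bracket in the tray (origin within 68 x 58 mm of its middle, below 45 mm); every cup present upright within 0.12 rad within the frame in the case, each smaller one inside every larger one (origin at least 10 mm higher, inside its mouth); lid below 0.02 rad; all at rest (all of step 1 and linear speed of each of cup1, cup2, cup3, cup4, cup5, bracket below 0.02 m/s and value of joint lid below 0.02 rad); the robot touches nothing.
It fails at once if a bystander is pushed more than 6 cm from its place, or the pen pot is tipped over (distance of any of tape, rod, glue1, glue2, penpot, stand from where it was at the start of the episode above 0.06 m or angle between penpot's own z axis and vertical above 0.6 rad).
Of cup1, cup2, cup3, cup4, cup5 only 3 to 5 are there at a start; the rules pass over those that are not, and their reading is None.
At some moment in a run one of cup1, cup2, cup3 may be knocked a few centimetres aside while the robot is not near it.
It also fails if it takes over 210 s, if anything falls off the work surface, if the arm or the gripper's body presses on something with over 40 N, if the wrist force passes 120 N, or if a joint passes its speed limit or range.

## Working session

There is one attempt and no reset: what is moved stays moved. The work goes in short steps, Python scripts to look and compute and a shell command to move; the robot and the scene stay as the last step left them, time stands still between calls to the robot, and variables do not carry over. Pictures are saved under pics/ and viewed, at most 14 in all, crops included, and the job is handed in when it is done.

```bash
mkdir -p pics; ls
python3 - <<'E'
from plant import bot
import cv2,numpy as np
for n in("scene","top"):
    im=bot.snapshot(n); c=bot.camera_params(n); np.save(f"pics/{n}.npy",im)
    cv2.imwrite(f"pics/{n}0.png",cv2.resize(im[:,:,::-1],(800,600),interpolation=cv2.INTER_CUBIC))
    print(n,{k:np.round(v,4).tolist() for k,v in c.items()})
o=bot.get_obs();print({k:np.round(v,3).tolist() for k,v in o.items()})
E
```

```text
pics
scene {'fx': 471.5436, 'fy': 471.5436, 'cx': 256.7928, 'cy': 191.1174, 'R': [[0.8872, 0.461, 0.0198], [0.2617, -0.4675, -0.8444], [-0.38, 0.7543, -0.5354]], 't': [-0.4505, -0.0401, 1.7391]}
top {'fx': 452.931, 'fy': 452.931, 'cx': 256.6568, 'cy': 184.5356, 'R': [[0.0246, -0.9997, 0.0012], [-0.9833, -0.0244, -0.1804], [0.1804, 0.0033, -0.9836]], 't': [-0.0302, 0.5268, 1.3492]}
{'time': 0.1, 'joint_pos': [-1.137, 0.322, -0.07, 1.452, 0.023, 1.371, -0.057], 'joint_vel': [0.0, -0.0, -0.0, -0.003, 0.001, 0.001, -0.002], 'effort': [-0.001, -49.257, -0.406, -31.34, -0.064, 0.039, 0.0], 'position': [0.265, 0.593, 0.239], 'ee_rot': [[-0.913, 0.407, -0.001], [0.407, 0.913, -0.002], [-0.0, -0.002, -1.0]], 'force': [-0.587, 0.491, -0.796], 'torque': [0.048, 0.013, 0.007], 'gripper_force': 0.0, 'grip_width': 0.998}
```

View pics/scene0.png

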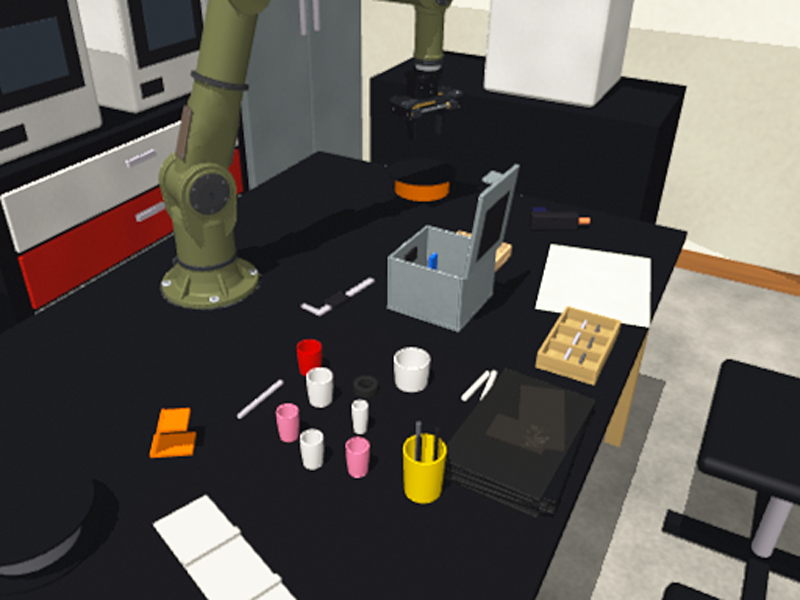

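View pics/top0.png

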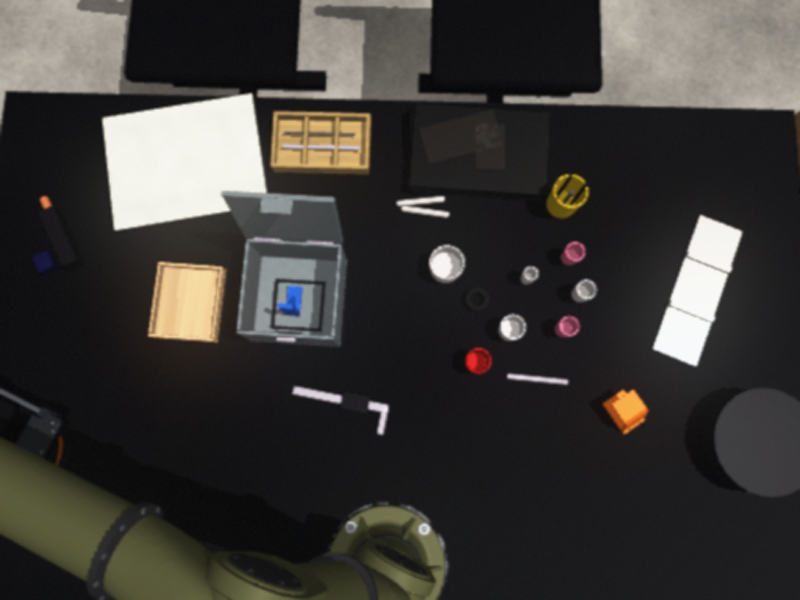

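Candidates (top view, 800x600): white cups at (447,264) widest, (512,327), (584,290), (530,275) smallest. Look-alikes are pink at (573,252) and (568,326), and red at (478,361). The tape ring is at (477,298). The blue bracket is in the case at about (291,298), with the lid open and the tray at (187,302). Next is an enlarged crop of the top view.

```bash
cat > h.py <<'E'
from plant import bot
import cv2,numpy as np
def ray(c,u,v,z):
    "world point at height z seen at raw pixel u,v"
    R,t=np.array(c["R"]),np.array(c["t"]); o=-R.T@t
    d=R.T@np.array([(u-c["cx"])/c["fx"],(v-c["cy"])/c["fy"],1]); return o+d*(z-o[2])/d[2]
def proj(c,P):
    P=np.atleast_2d(P)@np.array(c["R"]).T+np.array(c["t"]); return np.c_[c["fx"]*P[:,0]/P[:,2]+c["cx"],c["fy"]*P[:,1]/P[:,2]+c["cy"]]
def st():
    o=bot.get_obs(); return o
E
python3 - <<'E'
from h import *
im=np.load("pics/top.npy"); c=bot.camera_params("top")
f=1/1.5625
def crop(x0,y0,x1,y1,W,H):
    a=im[int(y0*f):int(y1*f),int(x0*f):int(x1*f),::-1]; print(int(x0*f),int(y0*f),a.shape); return cv2.resize(a,(W,H),interpolation=cv2.INTER_CUBIC)
A=crop(420,225,620,390,800,600)
cv2.imwrite("pics/c1.png",A)
B=crop(140,180,350,350,800,600)
cv2.imwrite("pics/c2.png",B)
hsv=cv2.cvtColor(im,cv2.COLOR_RGB2HSV)
m=((hsv[...,2]>70)&(hsv[...,1]<60)).astype(np.uint8)
n,l,s,ce=cv2.connectedComponentsWithStats(m)
for i in range(1,n):
    x,y,w,h,a=s[i]
    if 265<x<400 and 150<y<235 and a>30: 
        P=ray(c,*ce[i],0.04);P2=ray(c,ce[i][0]+1,ce[i][1],.058); print(s[i],ce[i],P.round(3),"w mm",w*1000*np.linalg.norm(ray(c,*ce[i],.058)-P2))
E
```

```text
268 144 (105, 128, 3)
89 115 (109, 135, 3)
[274 156  24  25 464] [285.54956897 168.01724138] [ 0.584 -0.106  0.04 ] w mm 73.99627835992018
[334 170  11  12 105] [338.81904762 175.26666667] [ 0.565 -0.272  0.04 ] w mm 33.82433607382123
[366 178  17  15 183] [373.89071038 185.54098361] [ 0.535 -0.381  0.04 ] w mm 52.06587156119358
[319 200  18  18 253] [327.67588933 209.12252964] [ 0.457 -0.237  0.04 ] w mm 54.593981945835324
```

View pics/c1.png

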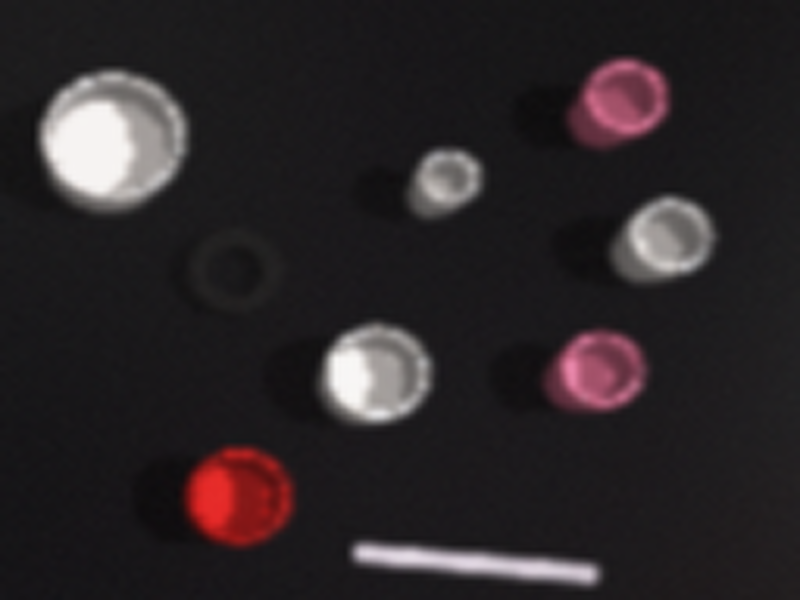

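View pics/c2.png

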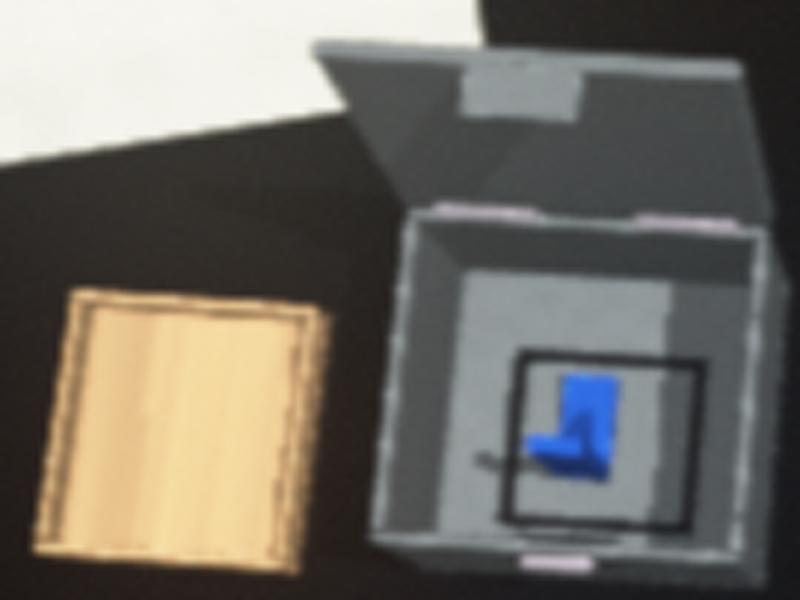

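Crop 1 shows white cups at (114,137) 145 px wide, (377,372) 108 px, (672,236) 83 px and (449,178) 66 px. That makes them cups 1, 3, 4 and 5, and cup2 is absent. Crop 2 shows the bracket with its foot at about (590,400) and its leg towards the bottom at (553,440), the frame, and the tray. I'll work out the poses next.

Run:
```python
from h import *
c=bot.camera_params("top")
A=lambda x,y,z: ray(c,268+(x+.5)/6.25-.5,144+(y+.5)*.175-.5,z)
B=lambda x,y,z: ray(c,89+(x+.5)/5.926-.5,115+(y+.5)*.18167-.5,z)
for n,p in dict(cup1=(114,137),cup3=(377,372),cup4=(672,236),cup5=(449,178),red=(241,496),pinkA=(627,98),pinkB=(602,370)).items(): print(n,A(*p,.058).round(4))
print("tape",A(236,271,.018).round(3),"rod",A(360,553,.005).round(3),A(592,573,.005).round(3))
q=np.array([B(*p,.132) for p in((372,540),(742,560),(765,228),(412,210))]);print("case rim",q.round(3).tolist(),q.mean(0).round(4),[np.linalg.norm(q[i]-q[i-1]).round(3) for i in range(4)])
q=np.array([B(*p,.014) for p in((504,520),(690,530),(704,360),(520,352))]);print("frame",q.round(3).tolist(),q.mean(0).round(4),[np.linalg.norm(q[i]-q[i-1]).round(3) for i in range(4)])
q=np.array([B(*p,.03) for p in((35,550),(298,572),(330,312),(75,290))]);print("tray",q.round(3).tolist(),q.mean(0).round(4),[np.linalg.norm(q[i]-q[i-1]).round(3) for i in range(4)])
print("foot far corners z=.016",B(563,376,.016).round(4),B(618,378,.016).round(4),"leg top",B(527,437,.106).round(4),B(580,436,.106).round(4),B(609,480,.006).round(4))
s=bot.camera_params("scene"); print("cup1 scene",(proj(s,[A(114,137,.058)])*1.5625).round())
```

```text
cup1 [ 0.5809 -0.1058  0.058 ]
cup3 [ 0.4564 -0.235   0.058 ]
cup4 [ 0.5334 -0.3798  0.058 ]
cup5 [ 0.5625 -0.2709  0.058 ]
red [ 0.3891 -0.1694  0.058 ]
pinkA [ 0.6089 -0.3593  0.058 ]
pinkB [ 0.4602 -0.3442  0.058 ]
tape [ 0.516 -0.171  0.018] rod [ 0.364 -0.234  0.005] [ 0.356 -0.35   0.005]
case rim [[0.423, 0.282, 0.132], [0.417, 0.103, 0.132], [0.594, 0.099, 0.132], [0.6, 0.274, 0.132]] [0.5082 0.1893 0.132 ] [np.float64(0.177), np.float64(0.179), np.float64(0.178), np.float64(0.175)]
frame [[0.449, 0.241, 0.014], [0.446, 0.142, 0.014], [0.544, 0.139, 0.014], [0.547, 0.238, 0.014]] [0.4965 0.19   0.014 ] [np.float64(0.097), np.float64(0.098), np.float64(0.099), np.float64(0.099)]
tray [[0.424, 0.481, 0.03], [0.415, 0.343, 0.03], [0.564, 0.337, 0.03], [0.574, 0.473, 0.03]] [0.4944 0.4085 0.03  ] [np.float64(0.15), np.float64(0.138), np.float64(0.149), np.float64(0.136)]
foot far corners z=.016 [0.5328 0.2137 0.016 ] [0.5323 0.1844 0.016 ] leg top [0.4827 0.2148 0.106 ] [0.4839 0.1885 0.106 ] [0.4746 0.1877 0.006 ]
cup1 scene [[410. 357.]]
```

```bash
python3 -m creep '[{"tx":0.53,"ty":-0.98,"az":0.064},{"tx":0.53,"ty":-0.98,"az":0.064},{"tx":0.53,"ty":-0.98,"az":0.064},{"tx":0.53,"ty":-0.98,"az":0.064},{"tx":0.53,"ty":-0.98},{"tx":0.53,"ty":-0.98},{"tx":0.53,"ty":-0.98},{"tx":0.53,"ty":-0.98},{"tx":0.53,"ty":-0.98},{"tx":0.53,"ty":-0.98},{"tx":0.53,"ty":-0.98},{"tx":0.53,"ty":-0.98}]' 0.9 20; python3 -m creep '[{"tx":0.53,"ty":-0.98},{"tx":0.53,"ty":-0.98},{"tx":0.53,"ty":-0.98},{"tx":0.53,"ty":-0.98},{"tx":0.53,"ty":-0.98},{"tx":0.53,"ty":-0.98},{"tx":0.53,"ty":-0.98},{"tx":0.53,"ty":-0.98},{"tx":0},{"tx":0},{"tx":0}]'
python3 - <<'E'
from h import *
c=bot.camera_params("wrist"); im=bot.snapshot("wrist")
cv2.imwrite("pics/w1.png",im[:,:,::-1])
print(bot.get_obs()["position"].round(4) if hasattr(bot.get_obs()["position"],'round') else bot.get_obs()["position"], proj(c,[[.4776,.2005,.106],[.4726,.2005,.106],[.4826,.2005,.106]]).round(1).tolist())
E
```

```text
[0.2648 0.5932 0.2387] [[33.5, 466.3], [31.0, 463.6], [35.9, 469.0]]validation failed for argument at $[0]...
validation failed for argument at $[0]...
```

View pics/w1.png

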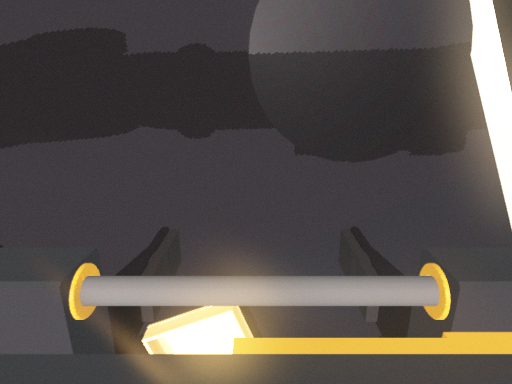

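The call was refused, and the wrist view shows only bench because the arm hasn't moved. Rows probably need all six keys.

```bash
python3 -m creep '[{"tx":0.53,"ty":-0.98,"tz":0,"ax":0,"ay":0,"az":0.064},{"tx":0.53,"ty":-0.98,"tz":0,"ax":0,"ay":0,"az":0.064},{"tx":0.53,"ty":-0.98,"tz":0,"ax":0,"ay":0,"az":0.064},{"tx":0.53,"ty":-0.98,"tz":0,"ax":0,"ay":0,"az":0.064},{"tx":0.53,"ty":-0.98,"tz":0,"ax":0,"ay":0,"az":0},{"tx":0.53,"ty":-0.98,"tz":0,"ax":0,"ay":0,"az":0},{"tx":0.53,"ty":-0.98,"tz":0,"ax":0,"ay":0,"az":0},{"tx":0.53,"ty":-0.98,"tz":0,"ax":0,"ay":0,"az":0},{"tx":0.53,"ty":-0.98,"tz":0,"ax":0,"ay":0,"az":0},{"tx":0.53,"ty":-0.98,"tz":0,"ax":0,"ay":0,"az":0}]' 0.9 20
```

```text
time: 0.98
position: [0.3712, 0.3964, 0.2393]
ee_rot: [[-1.0, 0.018, -0.0], [0.018, 1.0, -0.0], [0.0, -0.0, -1.0]]
force: [-0.5, -0.2, -0.4]
grip_width: 0.899
gripper_force: 0.0
```

```bash
python3 -m creep '[{"tx":0.53,"ty":-0.98,"tz":0,"ax":0,"ay":0,"az":0},{"tx":0.53,"ty":-0.98,"tz":0,"ax":0,"ay":0,"az":0},{"tx":0.53,"ty":-0.98,"tz":0,"ax":0,"ay":0,"az":0},{"tx":0.53,"ty":-0.98,"tz":0,"ax":0,"ay":0,"az":0},{"tx":0.53,"ty":-0.98,"tz":0,"ax":0,"ay":0,"az":0},{"tx":0.53,"ty":-0.98,"tz":0,"ax":0,"ay":0,"az":0},{"tx":0.53,"ty":-0.98,"tz":0,"ax":0,"ay":0,"az":0},{"tx":0.53,"ty":-0.98,"tz":0,"ax":0,"ay":0,"az":0},{"tx":0.53,"ty":-0.98,"tz":0,"ax":0,"ay":0,"az":0},{"tx":0.53,"ty":-0.98,"tz":0,"ax":0,"ay":0,"az":0},{"tx":0,"ty":0,"tz":0,"ax":0,"ay":0,"az":0},{"tx":0,"ty":0,"tz":0,"ax":0,"ay":0,"az":0}]'
python3 - <<'E'
from h import *
c=bot.camera_params("wrist"); im=bot.snapshot("wrist")
cv2.imwrite("pics/w2.png",im[:,:,::-1])
print(-np.array(c["R"]).T@np.array(c["t"]),c["fx"], proj(c,[[.4776,.2005,.106],[.4726,.2145,.106],[.4826,.1865,.106]]).round(1).tolist())
E
```

```text
time: 1.98
position: [0.4774, 0.2003, 0.2394]
ee_rot: [[-1.0, 0.021, -0.0], [0.021, 1.0, 0.0], [0.0, 0.0, -1.0]]
force: [-0.5, 0.8, 0.3]
grip_width: 0.9
gripper_force: 0.0
[0.39414022 0.20225893 0.38443902] 329.300294684121 [[259.3, 185.1], [275.1, 179.3], [243.6, 190.7]]
```

View pics/w2.png

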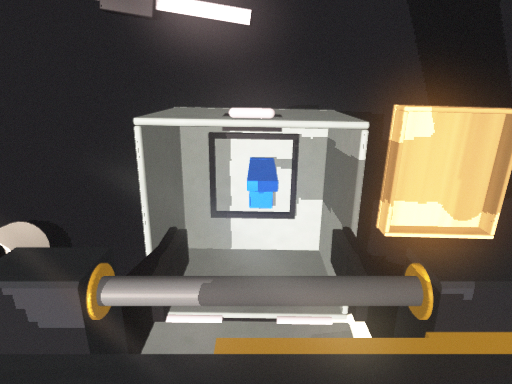

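The wrist view shows the bracket's leg top at about (262,184), against the predicted (259,185), so the position is confirmed. Now I'll lower, grip and lift.

```bash
python3 -m creep '[{"tx":0,"ty":0.1,"tz":-0.95,"ax":0,"ay":0,"az":0},{"tx":0,"ty":0,"tz":-0.95,"ax":0,"ay":0,"az":0},{"tx":0,"ty":0,"tz":-0.95,"ax":0,"ay":0,"az":0},{"tx":0,"ty":0,"tz":-0.95,"ax":0,"ay":0,"az":0},{"tx":0,"ty":0,"tz":-0.95,"ax":0,"ay":0,"az":0},{"tx":0,"ty":0,"tz":-0.95,"ax":0,"ay":0,"az":0},{"tx":0,"ty":0,"tz":-0.95,"ax":0,"ay":0,"az":0},{"tx":0,"ty":0,"tz":-0.9,"ax":0,"ay":0,"az":0}]' 0.9; python3 -m creep '[{"tx":0,"ty":0,"tz":0,"ax":0,"ay":0,"az":0},{"tx":0,"ty":0,"tz":0,"ax":0,"ay":0,"az":0},{"tx":0,"ty":0,"tz":0,"ax":0,"ay":0,"az":0},{"tx":0,"ty":0,"tz":0,"ax":0,"ay":0,"az":0},{"tx":0,"ty":0,"tz":0,"ax":0,"ay":0,"az":0},{"tx":0,"ty":0,"tz":0,"ax":0,"ay":0,"az":0},{"tx":0,"ty":0,"tz":0,"ax":0,"ay":0,"az":0},{"tx":0,"ty":0,"tz":0,"ax":0,"ay":0,"az":0}]' 0 20
```

```text
time: 2.7
position: [0.4759, 0.2052, 0.0874]
ee_rot: [[-1.0, 0.015, -0.001], [0.015, 1.0, 0.001], [0.001, 0.001, -1.0]]
force: [0.7, -0.4, -0.1]
grip_width: 0.898
gripper_force: 0.0
time: 3.37
position: [0.4771, 0.2037, 0.089]
ee_rot: [[-1.0, 0.018, 0.001], [0.018, 1.0, 0.0], [-0.001, 0.0, -1.0]]
force: [0.1, 0.6, -0.9]
grip_width: 0.376
gripper_force: 0.0
```

```bash
python3 -m creep '[{"tx":0,"ty":0,"tz":0,"ax":0,"ay":0,"az":0},{"tx":0,"ty":0,"tz":0,"ax":0,"ay":0,"az":0},{"tx":0,"ty":0,"tz":0,"ax":0,"ay":0,"az":0},{"tx":0,"ty":0,"tz":0,"ax":0,"ay":0,"az":0}]' 0 20; python3 -m creep '[{"tx":0,"ty":0,"tz":0.5,"ax":0,"ay":0,"az":0},{"tx":0,"ty":0,"tz":1,"ax":0,"ay":0,"az":0},{"tx":0,"ty":0,"tz":1,"ax":0,"ay":0,"az":0},{"tx":0,"ty":0,"tz":1,"ax":0,"ay":0,"az":0},{"tx":0,"ty":0,"tz":1,"ax":0,"ay":0,"az":0},{"tx":0,"ty":0,"tz":1,"ax":0,"ay":0,"az":0},{"tx":0,"ty":0,"tz":1,"ax":0,"ay":0,"az":0},{"tx":0,"ty":0,"tz":1,"ax":0,"ay":0,"az":0},{"tx":0,"ty":0,"tz":0.4,"ax":0,"ay":0,"az":0}]'; python3 -m creep '[{"tx":0,"ty":0.93,"tz":0,"ax":0,"ay":0,"az":0},{"tx":0,"ty":0.93,"tz":0,"ax":0,"ay":0,"az":0},{"tx":0,"ty":0.93,"tz":0,"ax":0,"ay":0,"az":0},{"tx":0,"ty":0.93,"tz":0,"ax":0,"ay":0,"az":0},{"tx":0,"ty":0.93,"tz":0,"ax":0,"ay":0,"az":0},{"tx":0,"ty":0.93,"tz":0,"ax":0,"ay":0,"az":0},{"tx":0,"ty":0.93,"tz":0,"ax":0,"ay":0,"az":0},{"tx":0,"ty":0.93,"tz":0,"ax":0,"ay":0,"az":0},{"tx":-0.1,"ty":0.93,"tz":0,"ax":0,"ay":0,"az":0},{"tx":-0.1,"ty":0.93,"tz":0,"ax":0,"ay":0,"az":0},{"tx":-0.1,"ty":0.93,"tz":0,"ax":0,"ay":0,"az":0},{"tx":0,"ty":0,"tz":0,"ax":0,"ay":0,"az":0}]'
```

```text
time: 3.7
position: [0.477, 0.2036, 0.0888]
ee_rot: [[-1.0, 0.018, 0.0], [0.018, 1.0, 0.0], [-0.0, 0.0, -1.0]]
force: [-1.1, -0.5, 1.9]
grip_width: 0.319
gripper_force: 20.0
time: 4.45
position: [0.478, 0.204, 0.25]
ee_rot: [[-1.0, 0.018, 0.004], [0.018, 1.0, 0.002], [-0.004, 0.002, -1.0]]
force: [0.5, 0.5, -0.5]
grip_width: 0.319
gripper_force: 20.0
time: 5.45
position: [0.4684, 0.4126, 0.2454]
ee_rot: [[-1.0, 0.012, -0.002], [0.012, 1.0, 0.002], [0.002, 0.002, -1.0]]
force: [-0.4, 0.4, -0.3]
grip_width: 0.317
gripper_force: 20.0
```

```bash
python3 -m creep '[{"tx":0,"ty":0,"tz":-1,"ax":0,"ay":0,"az":0},{"tx":0,"ty":0,"tz":-1,"ax":0,"ay":0,"az":0},{"tx":0,"ty":0,"tz":-1,"ax":0,"ay":0,"az":0},{"tx":0,"ty":0,"tz":-1,"ax":0,"ay":0,"az":0},{"tx":0,"ty":0,"tz":-1,"ax":0,"ay":0,"az":0},{"tx":0,"ty":0,"tz":-1,"ax":0,"ay":0,"az":0},{"tx":0,"ty":0,"tz":-0.9,"ax":0,"ay":0,"az":0},{"tx":0,"ty":0,"tz":-0.5,"ax":0,"ay":0,"az":0},{"tx":0,"ty":0,"tz":-0.4,"ax":0,"ay":0,"az":0},{"tx":0,"ty":0,"tz":-0.1,"ax":0,"ay":0,"az":0},{"tx":0,"ty":0,"tz":0,"ax":0,"ay":0,"az":0}]'; python3 -m creep '[{"tx":0,"ty":0,"tz":0,"ax":0,"ay":0,"az":0},{"tx":0,"ty":0,"tz":0,"ax":0,"ay":0,"az":0},{"tx":0,"ty":0,"tz":0,"ax":0,"ay":0,"az":0},{"tx":0,"ty":0,"tz":0,"ax":0,"ay":0,"az":0},{"tx":0,"ty":0,"tz":0.5,"ax":0,"ay":0,"az":0},{"tx":0,"ty":0,"tz":1,"ax":0,"ay":0,"az":0},{"tx":0,"ty":0,"tz":1,"ax":0,"ay":0,"az":0},{"tx":0,"ty":0,"tz":1,"ax":0,"ay":0,"az":0},{"tx":0,"ty":0,"tz":1,"ax":0,"ay":0,"az":0},{"tx":0,"ty":0,"tz":1,"ax":0,"ay":0,"az":0},{"tx":0,"ty":0,"tz":1,"ax":0,"ay":0,"az":0},{"tx":0,"ty":0,"tz":1,"ax":0,"ay":0,"az":0}]' 0.99 15
```

```text
time: 6.37
position: [0.4712, 0.4081, 0.0888]
ee_rot: [[-1.0, 0.018, 0.0], [0.018, 1.0, 0.0], [-0.0, 0.0, -1.0]]
force: [-0.1, 0.0, -1.2]
grip_width: 0.317
gripper_force: 20.0
time: 7.37
position: [0.471, 0.4082, 0.2408]
ee_rot: [[-1.0, 0.018, 0.001], [0.018, 1.0, 0.001], [-0.001, 0.001, -1.0]]
force: [0.7, 0.7, 0.0]
grip_width: 0.981
gripper_force: 0.0
```

```bash
python3 -m creep '[{"tx":0,"ty":-1,"tz":0,"ax":0,"ay":0,"az":0},{"tx":0,"ty":-1,"tz":0,"ax":0,"ay":0,"az":0},{"tx":0,"ty":-1,"tz":0,"ax":0,"ay":0,"az":0},{"tx":0,"ty":-1,"tz":0,"ax":0,"ay":0,"az":0},{"tx":0,"ty":-1,"tz":0,"ax":0,"ay":0,"az":0},{"tx":0,"ty":-1,"tz":0,"ax":0,"ay":0,"az":0},{"tx":0,"ty":-1,"tz":0,"ax":0,"ay":0,"az":0},{"tx":0,"ty":-1,"tz":0,"ax":0,"ay":0,"az":0},{"tx":0,"ty":-1,"tz":0,"ax":0,"ay":0,"az":0},{"tx":0,"ty":-1,"tz":0,"ax":0,"ay":0,"az":0},{"tx":0,"ty":-1,"tz":0,"ax":0,"ay":0,"az":0},{"tx":0,"ty":-1,"tz":0,"ax":0,"ay":0,"az":0}]'; python3 -m creep '[{"tx":0,"ty":-1,"tz":0,"ax":0,"ay":0,"az":0},{"tx":0,"ty":-1,"tz":0,"ax":0,"ay":0,"az":0},{"tx":0,"ty":-1,"tz":0,"ax":0,"ay":0,"az":0},{"tx":0,"ty":-1,"tz":0,"ax":0,"ay":0,"az":0},{"tx":0,"ty":-1,"tz":0,"ax":0,"ay":0,"az":0},{"tx":0,"ty":-1,"tz":0,"ax":0,"ay":0,"az":0},{"tx":0,"ty":-1,"tz":0,"ax":0,"ay":0,"az":0},{"tx":0,"ty":-1,"tz":0,"ax":0,"ay":0,"az":0}]'
python3 - <<'E'
from h import *
im=bot.snapshot("top")
cv2.imwrite("pics/t2.png",cv2.resize(im[100:260,80:420,::-1],(800,376),interpolation=cv2.INTER_CUBIC))
E
```

```text
time: 8.37
position: [0.471, 0.1672, 0.2397]
ee_rot: [[-1.0, 0.018, 0.001], [0.018, 1.0, 0.001], [-0.001, 0.001, -1.0]]
force: [-0.3, -0.1, -0.5]
grip_width: 0.992
gripper_force: 0.0
time: 9.03
position: [0.471, 0.0071, 0.2397]
ee_rot: [[-1.0, 0.018, 0.001], [0.018, 1.0, 0.001], [-0.001, 0.001, -1.0]]
force: [-0.2, -0.8, 0.4]
grip_width: 0.993
gripper_force: 0.0
```

View pics/t2.png

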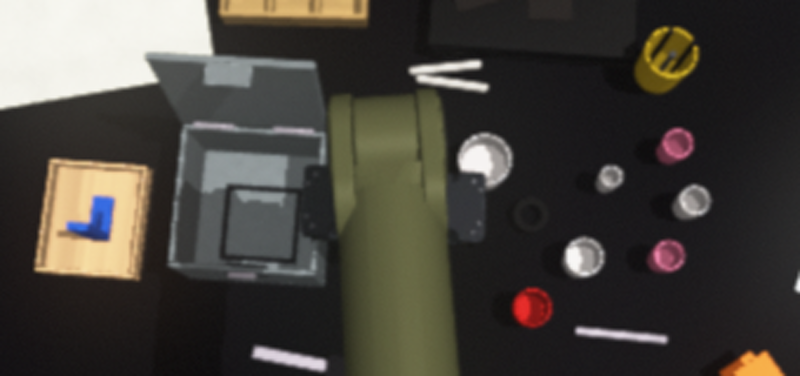

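The top view shows the bracket standing in the tray at (98,220), and cup1 unchanged with its rim at (486,160). Going for cup1.

```bash
python3 -m creep '[{"tx":0.92,"ty":-0.94,"tz":-0.5,"ax":0,"ay":0,"az":0},{"tx":0.92,"ty":-0.94,"tz":-0.5,"ax":0,"ay":0,"az":0},{"tx":0.92,"ty":-0.94,"tz":-0.5,"ax":0,"ay":0,"az":0},{"tx":0.92,"ty":-0.94,"tz":-0.5,"ax":0,"ay":0,"az":0},{"tx":0.92,"ty":-0.94,"tz":-0.5,"ax":0,"ay":0,"az":0},{"tx":0.92,"ty":-0.94,"tz":-0.5,"ax":0,"ay":0,"az":0},{"tx":0,"ty":0,"tz":0,"ax":0,"ay":0,"az":0},{"tx":0,"ty":0,"tz":0,"ax":0,"ay":0,"az":0},{"tx":0,"ty":0,"tz":0,"ax":0,"ay":0,"az":0}]' 1
python3 - <<'E'
from h import *
print(bot.get_obs()["position"])
c=bot.camera_params("wrist"); im=bot.snapshot("wrist")
cv2.imwrite("pics/w3.png",im[:,:,::-1])
a=np.linspace(0,2*np.pi,4,endpoint=False); print(proj(c,np.c_[.581+.034*np.cos(a),-.106+.034*np.sin(a),.058+0*a]).round(0).tolist())
E
```

```text
time: 9.83
position: [0.5813, -0.104, 0.1791]
ee_rot: [[-1.0, 0.017, 0.0], [0.017, 1.0, 0.001], [-0.0, 0.001, -1.0]]
force: [-0.4, -0.0, -0.2]
grip_width: 1.004
gripper_force: 0.0
[ 0.58125927 -0.10398957  0.17909082]
[[257.0, 226.0], [297.0, 188.0], [256.0, 149.0], [216.0, 189.0]]
```

View pics/w3.png

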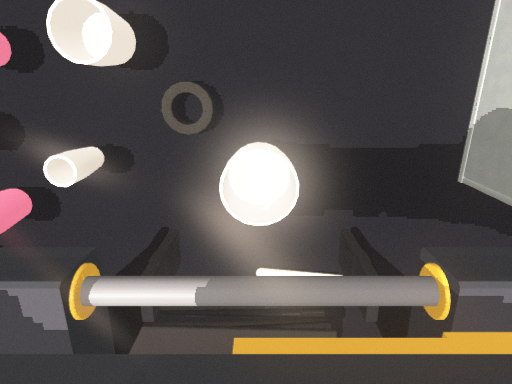

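The rim is centred at about (259,187), against the predicted (256,188), so the cup is at y≈-0.104, right under the tool. Now I'll lower, grip and lift.

```bash
python3 -m creep '[{"tx":0,"ty":0,"tz":-1,"ax":0,"ay":0,"az":0},{"tx":0,"ty":0,"tz":-1,"ax":0,"ay":0,"az":0},{"tx":0,"ty":0,"tz":-1,"ax":0,"ay":0,"az":0},{"tx":0,"ty":0,"tz":-1,"ax":0,"ay":0,"az":0},{"tx":0,"ty":0,"tz":-1,"ax":0,"ay":0,"az":0},{"tx":0,"ty":0,"tz":-0.8,"ax":0,"ay":0,"az":0},{"tx":0,"ty":0,"tz":0,"ax":0,"ay":0,"az":0}]'; python3 -m creep '[{"tx":0,"ty":0,"tz":0,"ax":0,"ay":0,"az":0},{"tx":0,"ty":0,"tz":0,"ax":0,"ay":0,"az":0},{"tx":0,"ty":0,"tz":0,"ax":0,"ay":0,"az":0},{"tx":0,"ty":0,"tz":0,"ax":0,"ay":0,"az":0},{"tx":0,"ty":0,"tz":0,"ax":0,"ay":0,"az":0},{"tx":0,"ty":0,"tz":0,"ax":0,"ay":0,"az":0},{"tx":0,"ty":0,"tz":0,"ax":0,"ay":0,"az":0}]' 0 15; python3 -m creep '[{"tx":0,"ty":0,"tz":0.3,"ax":0,"ay":0,"az":0},{"tx":0,"ty":0,"tz":0.7,"ax":0,"ay":0,"az":0},{"tx":0,"ty":0,"tz":1,"ax":0,"ay":0,"az":0},{"tx":0,"ty":0,"tz":1,"ax":0,"ay":0,"az":0},{"tx":0,"ty":0,"tz":1,"ax":0,"ay":0,"az":0},{"tx":0,"ty":0,"tz":1,"ax":0,"ay":0,"az":0},{"tx":0,"ty":0,"tz":1,"ax":0,"ay":0,"az":0},{"tx":0,"ty":0,"tz":1,"ax":0,"ay":0,"az":0},{"tx":0,"ty":0,"tz":0.9,"ax":0,"ay":0,"az":0}]'
```

```text
time: 10.47
position: [0.579, -0.1026, 0.0603]
ee_rot: [[-1.0, 0.016, -0.005], [0.016, 1.0, 0.002], [0.005, 0.002, -1.0]]
force: [-0.4, -0.1, -0.6]
grip_width: 1.0
gripper_force: 0.0
time: 11.05
position: [0.5824, -0.1045, 0.0642]
ee_rot: [[-1.0, 0.017, 0.002], [0.017, 1.0, 0.001], [-0.002, 0.001, -1.0]]
force: [-2.3, 1.9, 7.4]
grip_width: 0.778
gripper_force: 15.0
time: 11.8
position: [0.5812, -0.1049, 0.222]
ee_rot: [[-1.0, 0.018, 0.0], [0.018, 1.0, -0.0], [-0.0, -0.0, -1.0]]
force: [0.3, 0.5, -1.0]
grip_width: 0.778
gripper_force: 15.0
```

```bash
python3 -m creep '[{"tx":-0.85,"ty":0.98,"tz":0,"ax":0,"ay":0,"az":0},{"tx":-0.85,"ty":0.98,"tz":0,"ax":0,"ay":0,"az":0},{"tx":-0.85,"ty":0.98,"tz":0,"ax":0,"ay":0,"az":0},{"tx":-0.85,"ty":0.98,"tz":0,"ax":0,"ay":0,"az":0},{"tx":-0.85,"ty":0.98,"tz":0,"ax":0,"ay":0,"az":0},{"tx":0,"ty":0.98,"tz":0,"ax":0,"ay":0,"az":0},{"tx":0,"ty":0.98,"tz":0,"ax":0,"ay":0,"az":0},{"tx":0,"ty":0.98,"tz":0,"ax":0,"ay":0,"az":0},{"tx":0,"ty":0.98,"tz":0,"ax":0,"ay":0,"az":0},{"tx":0,"ty":0.98,"tz":0,"ax":0,"ay":0,"az":0},{"tx":0,"ty":0.98,"tz":0,"ax":0,"ay":0,"az":0},{"tx":0,"ty":0.98,"tz":0,"ax":0,"ay":0,"az":0}]'; python3 -m creep '[{"tx":0,"ty":0.98,"tz":0,"ax":0,"ay":0,"az":0},{"tx":0,"ty":0.98,"tz":0,"ax":0,"ay":0,"az":0},{"tx":0,"ty":0.98,"tz":0,"ax":0,"ay":0,"az":0},{"tx":0,"ty":0,"tz":-0.9,"ax":0,"ay":0,"az":0},{"tx":0,"ty":0,"tz":-0.9,"ax":0,"ay":0,"az":0},{"tx":0,"ty":0,"tz":-0.9,"ax":0,"ay":0,"az":0},{"tx":0,"ty":0,"tz":-0.9,"ax":0,"ay":0,"az":0},{"tx":0,"ty":0,"tz":-0.9,"ax":0,"ay":0,"az":0},{"tx":0,"ty":0,"tz":-0.9,"ax":0,"ay":0,"az":0},{"tx":0,"ty":0,"tz":0,"ax":0,"ay":0,"az":0},{"tx":0,"ty":0,"tz":0,"ax":0,"ay":0,"az":0}]'
```

```text
time: 12.8
position: [0.4961, 0.1312, 0.2207]
ee_rot: [[-1.0, 0.018, -0.0], [0.018, 1.0, -0.0], [0.0, -0.0, -1.0]]
force: [0.2, 0.3, -1.4]
grip_width: 0.774
gripper_force: 15.0
time: 13.72
position: [0.4956, 0.1888, 0.112]
ee_rot: [[-1.0, 0.018, -0.002], [0.018, 1.0, -0.001], [0.002, -0.001, -1.0]]
force: [1.7, 1.4, -0.8]
grip_width: 0.778
gripper_force: 15.0
```

```bash
python3 -m creep '[{"tx":0,"ty":0,"tz":-0.5,"ax":0,"ay":0,"az":0},{"tx":0,"ty":0,"tz":-0.5,"ax":0,"ay":0,"az":0},{"tx":0,"ty":0,"tz":-0.4,"ax":0,"ay":0,"az":0},{"tx":0,"ty":0,"tz":0,"ax":0,"ay":0,"az":0},{"tx":0,"ty":0,"tz":0,"ax":0,"ay":0,"az":0},{"tx":0,"ty":0,"tz":0,"ax":0,"ay":0,"az":0}]'; python3 -m creep '[{"tx":0,"ty":0,"tz":0,"ax":0,"ay":0,"az":0},{"tx":0,"ty":0,"tz":0,"ax":0,"ay":0,"az":0},{"tx":0,"ty":0,"tz":0,"ax":0,"ay":0,"az":0},{"tx":0,"ty":0,"tz":0,"ax":0,"ay":0,"az":0},{"tx":0,"ty":0,"tz":0.5,"ax":0,"ay":0,"az":0},{"tx":0,"ty":0,"tz":1,"ax":0,"ay":0,"az":0},{"tx":0,"ty":0,"tz":1,"ax":0,"ay":0,"az":0},{"tx":0,"ty":0,"tz":1,"ax":0,"ay":0,"az":0},{"tx":0,"ty":0,"tz":1,"ax":0,"ay":0,"az":0},{"tx":0,"ty":0,"tz":1,"ax":0,"ay":0,"az":0},{"tx":0,"ty":0,"tz":1,"ax":0,"ay":0,"az":0},{"tx":0,"ty":0,"tz":0.5,"ax":0,"ay":0,"az":0}]' 1
python3 - <<'E'
from h import *
print(bot.get_obs()["position"])
c=bot.camera_params("wrist"); im=bot.snapshot("wrist")
cv2.imwrite("pics/w4.png",im[:,:,::-1])
a=np.linspace(0,2*np.pi,4,endpoint=False); print(proj(c,np.c_[.4965+.034*np.cos(a),.190+.034*np.sin(a),.064+0*a]).round(0).tolist())
E
```

```text
time: 14.22
position: [0.4966, 0.1894, 0.0848]
ee_rot: [[-1.0, 0.018, 0.0], [0.018, 1.0, 0.0], [-0.0, 0.0, -1.0]]
force: [0.1, 0.5, -0.9]
grip_width: 0.777
gripper_force: 15.0
time: 15.22
position: [0.4975, 0.1898, 0.2282]
ee_rot: [[-1.0, 0.018, 0.004], [0.018, 1.0, 0.002], [-0.004, 0.002, -1.0]]
force: [0.5, -0.4, -0.1]
grip_width: 0.993
gripper_force: 0.0
[0.49748041 0.18975475 0.22815962]
[[259.0, 207.0], [294.0, 173.0], [258.0, 139.0], [224.0, 175.0]]
```

View pics/w4.png

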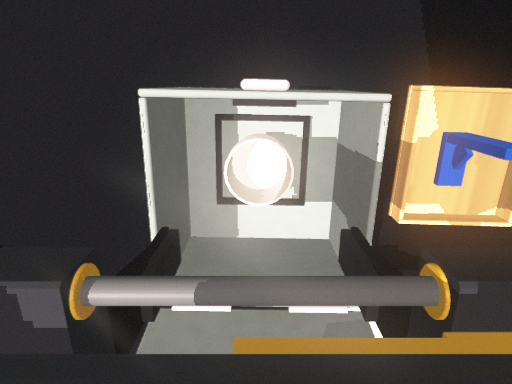

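Cup1 stands upright in the frame, its rim centred at (259,170). That puts it at about (0.493, 0.190). Next is cup3, measured by code in the wrist picture.

```bash
cat >> h.py <<'E'
def rim(x,y,z,r,s,thr=90):
    "wrist look at white cup believed at x,y, rim height z, radius r: corrected x,y from left/right/bottom edges of its rim"
    c=bot.camera_params("wrist"); im=bot.snapshot("wrist"); cv2.imwrite(f"pics/{s}.png",im[:,:,::-1])
    a=np.linspace(0,2*np.pi,72); q=proj(c,np.c_[x+r*np.cos(a),y+r*np.sin(a),z+0*a])
    h=cv2.cvtColor(im,cv2.COLOR_RGB2HSV); m=((h[...,2]>thr)&(h[...,1]<90)).astype(np.uint8)
    n,l,st,ce=cv2.connectedComponentsWithStats(m)
    k=min((i for i in range(1,n) if 150<st[i][4]<12000),key=lambda i:np.hypot(*(ce[i]-q.mean(0))))
    L,T,W,H,A=st[k]; dep=c["fx"]*2*r/(q[:,0].max()-q[:,0].min())
    print("blob",st[k],"pred L,R,B",q[:,0].min().round(1),q[:,0].max().round(1),q[:,1].max().round(1),"top",q[:,1].min().round(1))
    du=L+(W-1)/2-(q[:,0].max()+q[:,0].min())/2; dv=T+H-.5-q[:,1].max()
    print("pos",np.round(bot.get_obs()["position"],4),"est x,y",round(x+dv*dep/c["fx"],4),round(y+du*dep/c["fx"],4))
E
python3 -m creep '[{"tx":-0.1,"ty":-0.96,"tz":0,"ax":0,"ay":0,"az":0},{"tx":-0.1,"ty":-0.96,"tz":0,"ax":0,"ay":0,"az":0},{"tx":-0.1,"ty":-0.96,"tz":0,"ax":0,"ay":0,"az":0},{"tx":-0.1,"ty":-0.96,"tz":0,"ax":0,"ay":0,"az":0},{"tx":-0.1,"ty":-0.96,"tz":0,"ax":0,"ay":0,"az":0},{"tx":-0.1,"ty":-0.96,"tz":0,"ax":0,"ay":0,"az":0},{"tx":-0.1,"ty":-0.96,"tz":0,"ax":0,"ay":0,"az":0},{"tx":-0.1,"ty":-0.96,"tz":0,"ax":0,"ay":0,"az":0},{"tx":-0.1,"ty":-0.96,"tz":0,"ax":0,"ay":0,"az":0},{"tx":-0.1,"ty":-0.96,"tz":0,"ax":0,"ay":0,"az":0},{"tx":-0.1,"ty":-0.96,"tz":0,"ax":0,"ay":0,"az":0}]'; python3 -m creep '[{"tx":-0.1,"ty":-0.96,"tz":0,"ax":0,"ay":0,"az":0},{"tx":-0.1,"ty":-0.96,"tz":0,"ax":0,"ay":0,"az":0},{"tx":-0.1,"ty":-0.96,"tz":0,"ax":0,"ay":0,"az":0},{"tx":-0.1,"ty":-0.96,"tz":0,"ax":0,"ay":0,"az":0},{"tx":-0.1,"ty":-0.96,"tz":0,"ax":0,"ay":0,"az":0},{"tx":-0.1,"ty":-0.96,"tz":0,"ax":0,"ay":0,"az":0},{"tx":-0.1,"ty":-0.96,"tz":0,"ax":0,"ay":0,"az":0},{"tx":-0.1,"ty":-0.96,"tz":-0.5,"ax":0,"ay":0,"az":0},{"tx":-0.1,"ty":-0.96,"tz":-0.5,"ax":0,"ay":0,"az":0},{"tx":0,"ty":-0.96,"tz":-0.8,"ax":0,"ay":0,"az":0},{"tx":0,"ty":-0.96,"tz":-0.8,"ax":0,"ay":0,"az":0},{"tx":0,"ty":0,"tz":0,"ax":0,"ay":0,"az":0}]'  1
python3 -m creep '[{"tx":0,"ty":0,"tz":0,"ax":0,"ay":0,"az":0},{"tx":0,"ty":0,"tz":0,"ax":0,"ay":0,"az":0}]'
python3 -c "
from h import *
rim(.456,-.235,.058,.024,'w5')"
```

```text
time: 16.18
position: [0.4737, -0.0228, 0.2239]
ee_rot: [[-1.0, 0.018, -0.001], [0.018, 1.0, 0.0], [0.001, -0.0, -1.0]]
force: [0.7, 0.4, -0.9]
grip_width: 1.001
gripper_force: 0.0
time: 17.18
position: [0.4532, -0.2363, 0.1694]
ee_rot: [[-1.0, 0.023, -0.006], [0.023, 1.0, -0.001], [0.006, -0.001, -1.0]]
force: [-0.9, 0.6, -0.3]
grip_width: 1.002
gripper_force: 0.0
time: 17.35
position: [0.4564, -0.2323, 0.1725]
ee_rot: [[-1.0, 0.017, -0.0], [0.017, 1.0, 0.001], [0.0, 0.001, -1.0]]
force: [0.3, 0.2, 0.1]
grip_width: 1.0
gripper_force: 0.0
blob [301 218  45  38 661] pred L,R,B 226.6 284.6 217.8 top 162.5
pos [ 0.4568 -0.232   0.1729] est x,y 0.4872 -0.1792
```

View pics/w5.png

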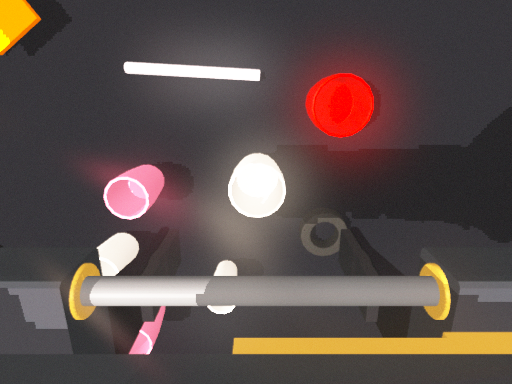

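The wrist view shows cup3 at (257,186), just as predicted, so it hasn't been knocked. My code had picked the tape ring instead because the threshold was too low. I estimate cup3 at (0.4555,-0.2335).

```bash
sed -i 's/thr=90/thr=170/' h.py
python3 -m creep '[{"tx":-0.06,"ty":-0.07,"tz":-1,"ax":0,"ay":0,"az":0},{"tx":0,"ty":0,"tz":-1,"ax":0,"ay":0,"az":0},{"tx":0,"ty":0,"tz":-1,"ax":0,"ay":0,"az":0},{"tx":0,"ty":0,"tz":-1,"ax":0,"ay":0,"az":0},{"tx":0,"ty":0,"tz":-1,"ax":0,"ay":0,"az":0},{"tx":0,"ty":0,"tz":-0.55,"ax":0,"ay":0,"az":0},{"tx":0,"ty":0,"tz":0,"ax":0,"ay":0,"az":0}]'; python3 -m creep '[{"tx":0,"ty":0,"tz":0,"ax":0,"ay":0,"az":0},{"tx":0,"ty":0,"tz":0,"ax":0,"ay":0,"az":0},{"tx":0,"ty":0,"tz":0,"ax":0,"ay":0,"az":0},{"tx":0,"ty":0,"tz":0,"ax":0,"ay":0,"az":0},{"tx":0,"ty":0,"tz":0,"ax":0,"ay":0,"az":0},{"tx":0,"ty":0,"tz":0,"ax":0,"ay":0,"az":0},{"tx":0,"ty":0,"tz":0,"ax":0,"ay":0,"az":0},{"tx":0,"ty":0,"tz":0,"ax":0,"ay":0,"az":0},{"tx":0,"ty":0,"tz":0,"ax":0,"ay":0,"az":0},{"tx":0,"ty":0,"tz":0,"ax":0,"ay":0,"az":0}]' 0 15; python3 -m creep '[{"tx":0,"ty":0,"tz":0.3,"ax":0,"ay":0,"az":0},{"tx":0,"ty":0,"tz":0.7,"ax":0,"ay":0,"az":0},{"tx":0,"ty":0,"tz":1,"ax":0,"ay":0,"az":0},{"tx":0,"ty":0,"tz":1,"ax":0,"ay":0,"az":0},{"tx":0,"ty":0,"tz":1,"ax":0,"ay":0,"az":0},{"tx":0,"ty":0,"tz":1,"ax":0,"ay":0,"az":0},{"tx":0,"ty":0,"tz":1,"ax":0,"ay":0,"az":0},{"tx":0,"ty":0,"tz":1,"ax":0,"ay":0,"az":0},{"tx":0,"ty":0,"tz":1,"ax":0,"ay":0,"az":0},{"tx":0,"ty":0,"tz":0,"ax":0,"ay":0,"az":0}]'
```

```text
time: 17.98
position: [0.4542, -0.2327, 0.0599]
ee_rot: [[-1.0, 0.016, -0.003], [0.016, 1.0, 0.001], [0.003, 0.001, -1.0]]
force: [-1.2, 0.8, -0.1]
grip_width: 0.999
gripper_force: 0.0
time: 18.82
position: [0.4553, -0.2344, 0.0618]
ee_rot: [[-1.0, 0.018, 0.0], [0.018, 1.0, 0.0], [-0.0, 0.0, -1.0]]
force: [-0.2, 0.4, 2.4]
grip_width: 0.553
gripper_force: 15.0
time: 19.65
position: [0.4569, -0.2357, 0.2256]
ee_rot: [[-1.0, 0.018, 0.006], [0.018, 1.0, -0.002], [-0.006, -0.001, -1.0]]
force: [1.1, -0.7, -0.5]
grip_width: 0.546
gripper_force: 15.0
```

```bash
python3 -m creep '[{"tx":0.1,"ty":0.96,"tz":0,"ax":0,"ay":0,"az":0},{"tx":0.1,"ty":0.96,"tz":0,"ax":0,"ay":0,"az":0},{"tx":0.1,"ty":0.96,"tz":0,"ax":0,"ay":0,"az":0},{"tx":0.1,"ty":0.96,"tz":0,"ax":0,"ay":0,"az":0},{"tx":0.1,"ty":0.96,"tz":0,"ax":0,"ay":0,"az":0},{"tx":0.1,"ty":0.96,"tz":0,"ax":0,"ay":0,"az":0},{"tx":0.1,"ty":0.96,"tz":0,"ax":0,"ay":0,"az":0},{"tx":0.1,"ty":0.96,"tz":0,"ax":0,"ay":0,"az":0},{"tx":0.1,"ty":0.96,"tz":0,"ax":0,"ay":0,"az":0},{"tx":0.1,"ty":0.96,"tz":0,"ax":0,"ay":0,"az":0},{"tx":0.1,"ty":0.96,"tz":0,"ax":0,"ay":0,"az":0},{"tx":0.1,"ty":0.96,"tz":0,"ax":0,"ay":0,"az":0}]'; python3 -m creep '[{"tx":0.1,"ty":0.96,"tz":0,"ax":0,"ay":0,"az":0},{"tx":0.1,"ty":0.96,"tz":0,"ax":0,"ay":0,"az":0},{"tx":0.1,"ty":0.96,"tz":0,"ax":0,"ay":0,"az":0},{"tx":0.1,"ty":0.96,"tz":0,"ax":0,"ay":0,"az":0},{"tx":0.1,"ty":0.96,"tz":0,"ax":0,"ay":0,"az":0},{"tx":0.1,"ty":0.96,"tz":0,"ax":0,"ay":0,"az":0},{"tx":0.1,"ty":0.96,"tz":0,"ax":0,"ay":0,"az":0},{"tx":0,"ty":0.96,"tz":0,"ax":0,"ay":0,"az":0},{"tx":0,"ty":0.96,"tz":0,"ax":0,"ay":0,"az":0},{"tx":0,"ty":0.96,"tz":0,"ax":0,"ay":0,"az":0},{"tx":0,"ty":0,"tz":0,"ax":0,"ay":0,"az":0},{"tx":0,"ty":0,"tz":0,"ax":0,"ay":0,"az":0}]'; python3 -m creep '[{"tx":0,"ty":0,"tz":-0.9,"ax":0,"ay":0,"az":0},{"tx":0,"ty":0,"tz":-0.9,"ax":0,"ay":0,"az":0},{"tx":0,"ty":0,"tz":-0.9,"ax":0,"ay":0,"az":0},{"tx":0,"ty":0,"tz":-0.4,"ax":0,"ay":0,"az":0},{"tx":0,"ty":0,"tz":0,"ax":0,"ay":0,"az":0},{"tx":0,"ty":0,"tz":0,"ax":0,"ay":0,"az":0},{"tx":0,"ty":0,"tz":0,"ax":0,"ay":0,"az":0}]'
```

```text
time: 20.65
position: [0.4787, -0.0033, 0.2208]
ee_rot: [[-1.0, 0.018, -0.001], [0.018, 1.0, -0.0], [0.001, -0.0, -1.0]]
force: [0.3, -0.1, -0.6]
grip_width: 0.551
gripper_force: 15.0
time: 21.65
position: [0.4925, 0.1886, 0.2206]
ee_rot: [[-1.0, 0.015, -0.001], [0.015, 1.0, -0.001], [0.001, -0.001, -1.0]]
force: [0.4, -0.6, -0.5]
grip_width: 0.553
gripper_force: 15.0
time: 22.23
position: [0.4939, 0.1877, 0.1607]
ee_rot: [[-1.0, 0.018, 0.002], [0.018, 1.0, 0.001], [-0.002, 0.001, -1.0]]
force: [0.4, 0.1, -0.4]
grip_width: 0.548
gripper_force: 15.0
```

```bash
python3 -m creep '[{"tx":0,"ty":0.1,"tz":-0.8,"ax":0,"ay":0,"az":0},{"tx":0,"ty":0,"tz":-0.8,"ax":0,"ay":0,"az":0},{"tx":0,"ty":0,"tz":-0.8,"ax":0,"ay":0,"az":0},{"tx":0,"ty":0,"tz":-0.6,"ax":0,"ay":0,"az":0},{"tx":0,"ty":0,"tz":-0.4,"ax":0,"ay":0,"az":0},{"tx":0,"ty":0,"tz":-0.35,"ax":0,"ay":0,"az":0},{"tx":0,"ty":0,"tz":0,"ax":0,"ay":0,"az":0},{"tx":0,"ty":0,"tz":0,"ax":0,"ay":0,"az":0}]'; python3 -m creep '[{"tx":0,"ty":0,"tz":0,"ax":0,"ay":0,"az":0},{"tx":0,"ty":0,"tz":0,"ax":0,"ay":0,"az":0},{"tx":0,"ty":0,"tz":0,"ax":0,"ay":0,"az":0},{"tx":0,"ty":0,"tz":0,"ax":0,"ay":0,"az":0},{"tx":0,"ty":0,"tz":0.5,"ax":0,"ay":0,"az":0},{"tx":0,"ty":0,"tz":1,"ax":0,"ay":0,"az":0},{"tx":0,"ty":0,"tz":1,"ax":0,"ay":0,"az":0},{"tx":0,"ty":0,"tz":1,"ax":0,"ay":0,"az":0},{"tx":0,"ty":0,"tz":1,"ax":0,"ay":0,"az":0},{"tx":0,"ty":0,"tz":1,"ax":0,"ay":0,"az":0},{"tx":0,"ty":0,"tz":1,"ax":0,"ay":0,"az":0},{"tx":0,"ty":0,"tz":0.5,"ax":0,"ay":0,"az":0}]' 0.9
python3 -c "
from h import *
rim(.494,.190,.079,.024,'w6')"
```

```text
time: 22.9
position: [0.4935, 0.19, 0.0849]
ee_rot: [[-1.0, 0.018, 0.0], [0.018, 1.0, 0.0], [-0.0, 0.0, -1.0]]
force: [0.4, -0.1, -0.4]
grip_width: 0.554
gripper_force: 15.0
time: 23.9
position: [0.4943, 0.1903, 0.2282]
ee_rot: [[-1.0, 0.018, 0.004], [0.018, 1.0, 0.002], [-0.004, 0.002, -1.0]]
force: [-0.4, -0.6, -0.2]
grip_width: 0.904
gripper_force: 0.0
blob [ 171  306  181   11 1338] pred L,R,B 232.4 284.1 203.2 top 153.4
pos [0.4949 0.1906 0.2291] est x,y 0.599 0.1925
```

View pics/w6.png

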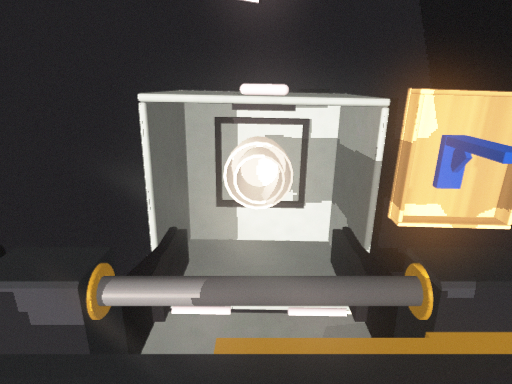

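The wrist view shows cup3's rim nested inside cup1's, centred at about (259,180) and matching the prediction. Next is cup4.

```bash
python3 -m creep '[{"tx":0.07,"ty":-0.98,"tz":0,"ax":0,"ay":0,"az":0},{"tx":0.07,"ty":-0.98,"tz":0,"ax":0,"ay":0,"az":0},{"tx":0.07,"ty":-0.98,"tz":0,"ax":0,"ay":0,"az":0},{"tx":0.07,"ty":-0.98,"tz":0,"ax":0,"ay":0,"az":0},{"tx":0.07,"ty":-0.98,"tz":0,"ax":0,"ay":0,"az":0},{"tx":0.07,"ty":-0.98,"tz":0,"ax":0,"ay":0,"az":0},{"tx":0.07,"ty":-0.98,"tz":0,"ax":0,"ay":0,"az":0},{"tx":0.07,"ty":-0.98,"tz":0,"ax":0,"ay":0,"az":0},{"tx":0.07,"ty":-0.98,"tz":0,"ax":0,"ay":0,"az":0},{"tx":0.07,"ty":-0.98,"tz":0,"ax":0,"ay":0,"az":0},{"tx":0.07,"ty":-0.98,"tz":0,"ax":0,"ay":0,"az":0},{"tx":0.07,"ty":-0.98,"tz":0,"ax":0,"ay":0,"az":0}]' 0.8; python3 -m creep '[{"tx":0.07,"ty":-0.98,"tz":0,"ax":0,"ay":0,"az":0},{"tx":0.07,"ty":-0.98,"tz":0,"ax":0,"ay":0,"az":0},{"tx":0.07,"ty":-0.98,"tz":0,"ax":0,"ay":0,"az":0},{"tx":0.07,"ty":-0.98,"tz":0,"ax":0,"ay":0,"az":0},{"tx":0.07,"ty":-0.98,"tz":0,"ax":0,"ay":0,"az":0},{"tx":0.07,"ty":-0.98,"tz":0,"ax":0,"ay":0,"az":0},{"tx":0.07,"ty":-0.98,"tz":0,"ax":0,"ay":0,"az":0},{"tx":0.07,"ty":-0.98,"tz":0,"ax":0,"ay":0,"az":0},{"tx":0.07,"ty":-0.98,"tz":0,"ax":0,"ay":0,"az":0},{"tx":0.07,"ty":-0.98,"tz":0,"ax":0,"ay":0,"az":0},{"tx":0.07,"ty":-0.98,"tz":0,"ax":0,"ay":0,"az":0},{"tx":0.07,"ty":-0.98,"tz":0,"ax":0,"ay":0,"az":0}]'; python3 -m creep '[{"tx":0.07,"ty":-0.98,"tz":-0.5,"ax":0,"ay":0,"az":0},{"tx":0.07,"ty":-0.98,"tz":-0.5,"ax":0,"ay":0,"az":0},{"tx":0.07,"ty":-0.98,"tz":-0.5,"ax":0,"ay":0,"az":0},{"tx":0.07,"ty":-0.98,"tz":-0.5,"ax":0,"ay":0,"az":0},{"tx":0,"ty":-0.98,"tz":-0.5,"ax":0,"ay":0,"az":0},{"tx":0,"ty":0,"tz":0,"ax":0,"ay":0,"az":0},{"tx":0,"ty":0,"tz":0,"ax":0,"ay":0,"az":0},{"tx":0,"ty":0,"tz":0,"ax":0,"ay":0,"az":0}]'
python3 -c "
from h import *
rim(.533,-.379,.058,.019,'w7')"
```

```text
time: 24.95
position: [0.5094, -0.0462, 0.2239]
ee_rot: [[-1.0, 0.018, -0.001], [0.018, 1.0, 0.0], [0.001, 0.0, -1.0]]
force: [0.3, -0.5, 0.4]
grip_width: 0.798
gripper_force: 0.0
time: 25.95
position: [0.5264, -0.2811, 0.2238]
ee_rot: [[-1.0, 0.018, -0.001], [0.018, 1.0, 0.001], [0.001, 0.001, -1.0]]
force: [-0.3, -0.4, 0.2]
grip_width: 0.798
gripper_force: 0.0
time: 26.62
position: [0.5325, -0.3776, 0.1742]
ee_rot: [[-1.0, 0.017, -0.0], [0.017, 1.0, 0.001], [0.0, 0.001, -1.0]]
force: [0.4, 0.4, 0.0]
grip_width: 0.8
gripper_force: 0.0
blob [   0  138   72  109 6139] pred L,R,B 234.3 280.0 212.6 top 169.2
pos [ 0.5329 -0.3772  0.1746] est x,y 0.5612 -0.5637
```

```bash
python3 -c "
import cv2,numpy as np
im=cv2.imread('pics/w7.png'); h=cv2.cvtColor(im,cv2.COLOR_BGR2HSV)
print(h[190,215:300:4,2].tolist(),h[190,215:300:4,1].tolist()); print(h[140:230:4,257,2].tolist())"
```

```text
[19, 26, 19, 18, 21, 58, 116, 101, 108, 146, 151, 154, 151, 146, 105, 103, 153, 21, 20, 20, 12, 19] [27, 39, 13, 14, 12, 40, 44, 43, 42, 42, 42, 45, 42, 51, 41, 45, 35, 73, 64, 102, 64, 67]
[22, 18, 22, 18, 27, 113, 110, 110, 151, 153, 151, 150, 153, 150, 114, 112, 110, 105, 135, 27, 29, 28, 31]
```

```bash
sed -i 's/thr=170/thr=75/' h.py
python3 -m creep '[{"tx":0,"ty":0,"tz":-1,"ax":0,"ay":0,"az":0},{"tx":0,"ty":0,"tz":-1,"ax":0,"ay":0,"az":0},{"tx":0,"ty":0,"tz":-1,"ax":0,"ay":0,"az":0},{"tx":0,"ty":0,"tz":-1,"ax":0,"ay":0,"az":0},{"tx":0,"ty":0,"tz":-1,"ax":0,"ay":0,"az":0},{"tx":0,"ty":0,"tz":-0.55,"ax":0,"ay":0,"az":0},{"tx":0,"ty":0,"tz":0,"ax":0,"ay":0,"az":0}]'; python3 -m creep '[{"tx":0,"ty":0,"tz":0,"ax":0,"ay":0,"az":0},{"tx":0,"ty":0,"tz":0,"ax":0,"ay":0,"az":0},{"tx":0,"ty":0,"tz":0,"ax":0,"ay":0,"az":0},{"tx":0,"ty":0,"tz":0,"ax":0,"ay":0,"az":0},{"tx":0,"ty":0,"tz":0,"ax":0,"ay":0,"az":0},{"tx":0,"ty":0,"tz":0,"ax":0,"ay":0,"az":0},{"tx":0,"ty":0,"tz":0,"ax":0,"ay":0,"az":0},{"tx":0,"ty":0,"tz":0,"ax":0,"ay":0,"az":0},{"tx":0,"ty":0,"tz":0,"ax":0,"ay":0,"az":0},{"tx":0,"ty":0,"tz":0,"ax":0,"ay":0,"az":0}]' 0 15; python3 -m creep '[{"tx":0,"ty":0,"tz":0.3,"ax":0,"ay":0,"az":0},{"tx":0,"ty":0,"tz":0.7,"ax":0,"ay":0,"az":0},{"tx":0,"ty":0,"tz":1,"ax":0,"ay":0,"az":0},{"tx":0,"ty":0,"tz":1,"ax":0,"ay":0,"az":0},{"tx":0,"ty":0,"tz":1,"ax":0,"ay":0,"az":0},{"tx":0,"ty":0,"tz":1,"ax":0,"ay":0,"az":0},{"tx":0,"ty":0,"tz":1,"ax":0,"ay":0,"az":0},{"tx":0,"ty":0,"tz":1,"ax":0,"ay":0,"az":0},{"tx":0,"ty":0,"tz":1,"ax":0,"ay":0,"az":0},{"tx":0,"ty":0,"tz":0,"ax":0,"ay":0,"az":0}]'
```

```text
time: 27.25
position: [0.5317, -0.376, 0.0613]
ee_rot: [[-1.0, 0.016, -0.003], [0.016, 1.0, 0.003], [0.003, 0.003, -1.0]]
force: [-0.0, 0.2, -0.0]
grip_width: 0.799
gripper_force: 0.0
time: 28.08
position: [0.5327, -0.3786, 0.0642]
ee_rot: [[-1.0, 0.018, 0.001], [0.018, 1.0, -0.0], [-0.001, -0.0, -1.0]]
force: [-0.6, 1.0, 5.3]
grip_width: 0.437
gripper_force: 15.0
time: 28.92
position: [0.5336, -0.3803, 0.229]
ee_rot: [[-1.0, 0.018, 0.006], [0.018, 1.0, -0.004], [-0.007, -0.004, -1.0]]
force: [0.3, -0.9, 0.1]
grip_width: 0.441
gripper_force: 15.0
```

```bash
python3 -m creep '[{"tx":-0.07,"ty":0.98,"tz":0,"ax":0,"ay":0,"az":0},{"tx":-0.07,"ty":0.98,"tz":0,"ax":0,"ay":0,"az":0},{"tx":-0.07,"ty":0.98,"tz":0,"ax":0,"ay":0,"az":0},{"tx":-0.07,"ty":0.98,"tz":0,"ax":0,"ay":0,"az":0},{"tx":-0.07,"ty":0.98,"tz":0,"ax":0,"ay":0,"az":0},{"tx":-0.07,"ty":0.98,"tz":0,"ax":0,"ay":0,"az":0},{"tx":-0.07,"ty":0.98,"tz":0,"ax":0,"ay":0,"az":0},{"tx":-0.07,"ty":0.98,"tz":0,"ax":0,"ay":0,"az":0},{"tx":-0.07,"ty":0.98,"tz":0,"ax":0,"ay":0,"az":0},{"tx":-0.07,"ty":0.98,"tz":0,"ax":0,"ay":0,"az":0},{"tx":-0.07,"ty":0.98,"tz":0,"ax":0,"ay":0,"az":0},{"tx":-0.07,"ty":0.98,"tz":0,"ax":0,"ay":0,"az":0}]'; python3 -m creep '[{"tx":-0.07,"ty":0.98,"tz":0,"ax":0,"ay":0,"az":0},{"tx":-0.07,"ty":0.98,"tz":0,"ax":0,"ay":0,"az":0},{"tx":-0.07,"ty":0.98,"tz":0,"ax":0,"ay":0,"az":0},{"tx":-0.07,"ty":0.98,"tz":0,"ax":0,"ay":0,"az":0},{"tx":-0.07,"ty":0.98,"tz":0,"ax":0,"ay":0,"az":0},{"tx":-0.07,"ty":0.98,"tz":0,"ax":0,"ay":0,"az":0},{"tx":-0.07,"ty":0.98,"tz":0,"ax":0,"ay":0,"az":0},{"tx":-0.07,"ty":0.98,"tz":0,"ax":0,"ay":0,"az":0},{"tx":-0.07,"ty":0.98,"tz":0,"ax":0,"ay":0,"az":0},{"tx":-0.07,"ty":0.98,"tz":0,"ax":0,"ay":0,"az":0},{"tx":-0.07,"ty":0.98,"tz":0,"ax":0,"ay":0,"az":0},{"tx":-0.07,"ty":0.98,"tz":0,"ax":0,"ay":0,"az":0}]'; python3 -m creep '[{"tx":-0.07,"ty":0.98,"tz":0,"ax":0,"ay":0,"az":0},{"tx":-0.07,"ty":0.98,"tz":0,"ax":0,"ay":0,"az":0},{"tx":-0.07,"ty":0.98,"tz":0,"ax":0,"ay":0,"az":0},{"tx":0,"ty":0.98,"tz":0,"ax":0,"ay":0,"az":0},{"tx":0,"ty":0.98,"tz":0,"ax":0,"ay":0,"az":0},{"tx":0,"ty":0,"tz":-0.8,"ax":0,"ay":0,"az":0},{"tx":0,"ty":0,"tz":-0.8,"ax":0,"ay":0,"az":0},{"tx":0,"ty":0,"tz":-0.6,"ax":0,"ay":0,"az":0},{"tx":0,"ty":0,"tz":0,"ax":0,"ay":0,"az":0},{"tx":0,"ty":0,"tz":0,"ax":0,"ay":0,"az":0},{"tx":0,"ty":0,"tz":0,"ax":0,"ay":0,"az":0},{"tx":0,"ty":0,"tz":0,"ax":0,"ay":0,"az":0}]'
python3 - <<'E'
from h import *
c=bot.camera_params("wrist"); im=bot.snapshot("wrist"); o=bot.get_obs(); print(np.round(o["position"],4))
cv2.imwrite("pics/w8.png",cv2.resize(im[110:230,180:340,::-1],(800,600),interpolation=cv2.INTER_CUBIC))
a=np.linspace(0,2*np.pi,4,endpoint=False)
for x,y,z,r in((.495,.191,.079,.024),(*o["position"][:2],o["position"][2]-.005,.019)): print(((proj(c,np.c_[x+r*np.cos(a),y+r*np.sin(a),z+0*a])-[180,110])*5).round(0).tolist())
E
```

```text
time: 29.92
position: [0.5149, -0.1425, 0.2233]
ee_rot: [[-1.0, 0.018, -0.001], [0.018, 1.0, 0.0], [0.001, 0.0, -1.0]]
force: [-0.2, -0.6, -0.7]
grip_width: 0.441
gripper_force: 15.0
time: 30.92
position: [0.4982, 0.0925, 0.2233]
ee_rot: [[-1.0, 0.018, -0.0], [0.018, 1.0, -0.0], [0.0, -0.0, -1.0]]
force: [-0.6, 0.7, -0.5]
grip_width: 0.436
gripper_force: 15.0
time: 31.92
position: [0.4952, 0.1899, 0.1807]
ee_rot: [[-1.0, 0.018, 0.002], [0.018, 1.0, 0.001], [-0.002, 0.001, -1.0]]
force: [0.0, 0.6, -1.2]
grip_width: 0.439
gripper_force: 15.0
[0.4952 0.19   0.1806]
[[403.0, 569.0], [553.0, 426.0], [398.0, 281.0], [249.0, 431.0]]
[[397.0, 894.0], [580.0, 731.0], [391.0, 562.0], [208.0, 736.0]]
```

View pics/w8.png

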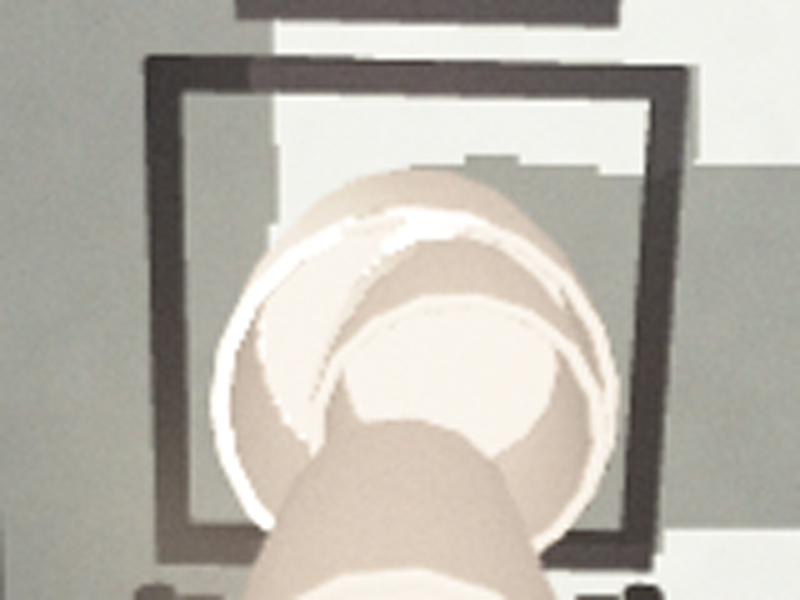

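The crop shows cup1's rim spanning x 212–618. Cup3's rim spans 318–612 with its top at 297, so cup3 has shifted about 10 mm to +y inside cup1 (the knock). Next I refine where it is.

Run:
```python
from h import *
from scipy.optimize import least_squares
c=bot.camera_params("wrist")
def fit(z,r,L,Rr,T,x0):
    a=np.linspace(0,2*np.pi,180)
    def f(p):
        q=(proj(c,np.c_[p[0]+r*np.cos(a),p[1]+r*np.sin(a),z+0*a])-[180,110])*5
        return [q[:,0].min()-L,q[:,0].max()-Rr,q[:,1].min()-T]
    s=least_squares(f,x0); print(s.x.round(4),s.fun.round(1))
fit(.064,.034,212,618,207,[.493,.19]); fit(.079,.024,318,613,297,[.495,.2])
```

```text
[0.4965 0.1934] [-0.8  0.8  0.1]
[0.4978 0.2013] [-4.   4.   0.2]
```

```bash
python3 -m creep '[{"tx":0.13,"ty":0.57,"tz":0,"ax":0,"ay":0,"az":0},{"tx":0,"ty":0,"tz":-0.8,"ax":0,"ay":0,"az":0},{"tx":0,"ty":0,"tz":-0.8,"ax":0,"ay":0,"az":0},{"tx":0,"ty":0,"tz":-0.6,"ax":0,"ay":0,"az":0},{"tx":0,"ty":0,"tz":-0.4,"ax":0,"ay":0,"az":0},{"tx":0,"ty":0,"tz":0,"ax":0,"ay":0,"az":0},{"tx":0,"ty":0,"tz":0,"ax":0,"ay":0,"az":0}]'; python3 -m creep '[{"tx":0,"ty":0,"tz":-0.4,"ax":0,"ay":0,"az":0},{"tx":0,"ty":0,"tz":-0.4,"ax":0,"ay":0,"az":0},{"tx":0,"ty":0,"tz":0,"ax":0,"ay":0,"az":0},{"tx":0,"ty":0,"tz":0,"ax":0,"ay":0,"az":0}]'
```

```text
time: 32.55
position: [0.4972, 0.2015, 0.1275]
ee_rot: [[-1.0, 0.018, -0.0], [0.018, 1.0, -0.0], [0.0, -0.0, -1.0]]
force: [0.3, 0.9, 0.3]
grip_width: 0.436
gripper_force: 15.0
time: 32.88
position: [0.4968, 0.2011, 0.111]
ee_rot: [[-1.0, 0.018, -0.001], [0.018, 1.0, -0.001], [0.001, -0.001, -1.0]]
force: [-0.4, 0.1, 0.1]
grip_width: 0.437
gripper_force: 15.0
```

```bash
python3 -m creep '[{"tx":0,"ty":0,"tz":-0.3,"ax":0,"ay":0,"az":0},{"tx":0,"ty":0,"tz":-0.2,"ax":0,"ay":0,"az":0},{"tx":0,"ty":0,"tz":0,"ax":0,"ay":0,"az":0},{"tx":0,"ty":0,"tz":0,"ax":0,"ay":0,"az":0},{"tx":0,"ty":0,"tz":0,"ax":0,"ay":0,"az":0}]'; python3 -m creep '[{"tx":0,"ty":0,"tz":0,"ax":0,"ay":0,"az":0},{"tx":0,"ty":0,"tz":0,"ax":0,"ay":0,"az":0},{"tx":0,"ty":0,"tz":0,"ax":0,"ay":0,"az":0},{"tx":0,"ty":0,"tz":0,"ax":0,"ay":0,"az":0},{"tx":0,"ty":0,"tz":0.5,"ax":0,"ay":0,"az":0},{"tx":0,"ty":0,"tz":1,"ax":0,"ay":0,"az":0},{"tx":0,"ty":0,"tz":1,"ax":0,"ay":0,"az":0},{"tx":0,"ty":0,"tz":1,"ax":0,"ay":0,"az":0},{"tx":0,"ty":0,"tz":1,"ax":0,"ay":0,"az":0},{"tx":0,"ty":0,"tz":1,"ax":0,"ay":0,"az":0},{"tx":0,"ty":0,"tz":0.7,"ax":0,"ay":0,"az":0}]' 0.65
python3 -c "
from h import *
im=bot.snapshot('wrist'); cv2.imwrite('pics/w9.png',im[:,:,::-1])"
```

```text
time: 33.3
position: [0.4972, 0.2014, 0.1016]
ee_rot: [[-1.0, 0.018, -0.0], [0.018, 1.0, 0.0], [0.0, 0.0, -1.0]]
force: [0.5, -0.5, -1.7]
grip_width: 0.439
gripper_force: 15.0
time: 34.22
position: [0.4979, 0.2016, 0.2287]
ee_rot: [[-1.0, 0.018, 0.003], [0.018, 1.0, 0.002], [-0.003, 0.002, -1.0]]
force: [0.5, -0.3, -0.9]
grip_width: 0.651
gripper_force: 0.0
```

```bash
python3 -m creep '[{"tx":0.13,"ty":-0.98,"tz":0,"ax":0,"ay":0,"az":0},{"tx":0.13,"ty":-0.98,"tz":0,"ax":0,"ay":0,"az":0},{"tx":0.13,"ty":-0.98,"tz":0,"ax":0,"ay":0,"az":0},{"tx":0.13,"ty":-0.98,"tz":0,"ax":0,"ay":0,"az":0},{"tx":0.13,"ty":-0.98,"tz":0,"ax":0,"ay":0,"az":0},{"tx":0.13,"ty":-0.98,"tz":0,"ax":0,"ay":0,"az":0},{"tx":0.13,"ty":-0.98,"tz":0,"ax":0,"ay":0,"az":0},{"tx":0.13,"ty":-0.98,"tz":0,"ax":0,"ay":0,"az":0},{"tx":0.13,"ty":-0.98,"tz":0,"ax":0,"ay":0,"az":0},{"tx":0.13,"ty":-0.98,"tz":0,"ax":0,"ay":0,"az":0},{"tx":0.13,"ty":-0.98,"tz":0,"ax":0,"ay":0,"az":0},{"tx":0.13,"ty":-0.98,"tz":0,"ax":0,"ay":0,"az":0}]'; python3 -m creep '[{"tx":0.13,"ty":-0.98,"tz":0,"ax":0,"ay":0,"az":0},{"tx":0.13,"ty":-0.98,"tz":0,"ax":0,"ay":0,"az":0},{"tx":0.13,"ty":-0.98,"tz":0,"ax":0,"ay":0,"az":0},{"tx":0.13,"ty":-0.98,"tz":0,"ax":0,"ay":0,"az":0},{"tx":0.13,"ty":-0.98,"tz":0,"ax":0,"ay":0,"az":0},{"tx":0.13,"ty":-0.98,"tz":0,"ax":0,"ay":0,"az":0},{"tx":0.13,"ty":-0.98,"tz":0,"ax":0,"ay":0,"az":0},{"tx":0.13,"ty":-0.98,"tz":-0.5,"ax":0,"ay":0,"az":0},{"tx":0.13,"ty":-0.98,"tz":-0.5,"ax":0,"ay":0,"az":0},{"tx":0.13,"ty":-0.98,"tz":-0.5,"ax":0,"ay":0,"az":0},{"tx":0.13,"ty":-0.98,"tz":-0.5,"ax":0,"ay":0,"az":0},{"tx":0.13,"ty":-0.98,"tz":-0.5,"ax":0,"ay":0,"az":0}]'; python3 -m creep '[{"tx":0.1,"ty":0,"tz":0,"ax":0,"ay":0,"az":0},{"tx":0,"ty":0,"tz":0,"ax":0,"ay":0,"az":0},{"tx":0,"ty":0,"tz":0,"ax":0,"ay":0,"az":0}]'
python3 -c "
from h import *
rim(.562,-.2695,.058,.014,'w10')"
```

```text
time: 35.27
position: [0.5283, -0.0348, 0.2258]
ee_rot: [[-1.0, 0.018, 0.0], [0.018, 1.0, 0.0], [-0.0, 0.0, -1.0]]
force: [0.1, -0.5, 0.1]
grip_width: 0.649
gripper_force: 0.0
time: 36.27
position: [0.5596, -0.2698, 0.1753]
ee_rot: [[-1.0, 0.017, 0.0], [0.017, 1.0, 0.0], [-0.0, 0.0, -1.0]]
force: [-0.5, -0.9, -0.1]
grip_width: 0.649
gripper_force: 0.0
time: 36.52
position: [0.5619, -0.2682, 0.1758]
ee_rot: [[-1.0, 0.017, 0.0], [0.017, 1.0, 0.001], [-0.0, 0.001, -1.0]]
force: [1.3, -0.2, -0.2]
grip_width: 0.653
gripper_force: 0.0Traceback (most recent call last):
  File "<string>", line 3, in <module>
    rim(.562,-.2695,.058,.014,'w10')
    ~~~^^^^^^^^^^^^^^^^^^^^^^^^^^^^^
  File "h.py", line 17, in rim
    k=min((i for i in range(1,n) if 150<st[i][4]<12000),key=lambda i:np.hypot(*(ce[i]-q.mean(0))))
ValueError: min() iterable argument is empty
```

```bash
python3 -c "
from h import *
c=bot.camera_params('wrist'); im=cv2.imread('pics/w10.png'); h=cv2.cvtColor(im,cv2.COLOR_BGR2HSV)
print(proj(c,[[.562,-.2695,.058],[.548,-.2695,.058],[.576,-.2695,.058],[.562,-.2835,.058],[.562,-.2555,.058]]).round(1).tolist())
print(h[190,225:295:3,2].tolist(),h[190,225:295:3,1].tolist()); print(h[150:230:3,257,2].tolist())"
```

```text
[[256.7, 189.7], [256.5, 173.6], [257.0, 205.4], [240.0, 190.0], [273.5, 189.5]]
[116, 113, 118, 113, 121, 210, 255, 255, 255, 255, 255, 255, 255, 255, 255, 255, 255, 126, 108, 106, 105, 101, 98, 95] [26, 18, 24, 20, 21, 27, 0, 1, 1, 0, 0, 0, 0, 0, 1, 2, 0, 20, 31, 26, 27, 28, 26, 24]
[106, 113, 114, 113, 130, 255, 255, 255, 255, 255, 255, 255, 255, 255, 255, 255, 255, 255, 255, 123, 122, 124, 122, 127, 121, 122, 119]
```

```bash
python3 -m creep '[{"tx":0,"ty":-0.05,"tz":-1,"ax":0,"ay":0,"az":0},{"tx":0,"ty":0,"tz":-1,"ax":0,"ay":0,"az":0},{"tx":0,"ty":0,"tz":-1,"ax":0,"ay":0,"az":0},{"tx":0,"ty":0,"tz":-1,"ax":0,"ay":0,"az":0},{"tx":0,"ty":0,"tz":-1,"ax":0,"ay":0,"az":0},{"tx":0,"ty":0,"tz":-0.6,"ax":0,"ay":0,"az":0},{"tx":0,"ty":0,"tz":0,"ax":0,"ay":0,"az":0}]'; python3 -m creep '[{"tx":0,"ty":0,"tz":0,"ax":0,"ay":0,"az":0},{"tx":0,"ty":0,"tz":0,"ax":0,"ay":0,"az":0},{"tx":0,"ty":0,"tz":0,"ax":0,"ay":0,"az":0},{"tx":0,"ty":0,"tz":0,"ax":0,"ay":0,"az":0},{"tx":0,"ty":0,"tz":0,"ax":0,"ay":0,"az":0},{"tx":0,"ty":0,"tz":0,"ax":0,"ay":0,"az":0},{"tx":0,"ty":0,"tz":0,"ax":0,"ay":0,"az":0},{"tx":0,"ty":0,"tz":0,"ax":0,"ay":0,"az":0},{"tx":0,"ty":0,"tz":0,"ax":0,"ay":0,"az":0}]' 0 15; python3 -m creep '[{"tx":0,"ty":0,"tz":0.3,"ax":0,"ay":0,"az":0},{"tx":0,"ty":0,"tz":0.7,"ax":0,"ay":0,"az":0},{"tx":0,"ty":0,"tz":1,"ax":0,"ay":0,"az":0},{"tx":0,"ty":0,"tz":1,"ax":0,"ay":0,"az":0},{"tx":0,"ty":0,"tz":1,"ax":0,"ay":0,"az":0},{"tx":0,"ty":0,"tz":1,"ax":0,"ay":0,"az":0},{"tx":0,"ty":0,"tz":1,"ax":0,"ay":0,"az":0},{"tx":0,"ty":0,"tz":1,"ax":0,"ay":0,"az":0},{"tx":0,"ty":0,"tz":1,"ax":0,"ay":0,"az":0},{"tx":0,"ty":0,"tz":0,"ax":0,"ay":0,"az":0}]'
```

```text
time: 37.15
position: [0.5604, -0.2678, 0.0613]
ee_rot: [[-1.0, 0.016, -0.004], [0.016, 1.0, 0.002], [0.004, 0.002, -1.0]]
force: [0.2, 1.3, -0.4]
grip_width: 0.65
gripper_force: 0.0
time: 37.9
position: [0.5621, -0.2702, 0.0643]
ee_rot: [[-1.0, 0.018, 0.001], [0.018, 1.0, -0.0], [-0.001, -0.0, -1.0]]
force: [0.2, 1.0, 4.4]
grip_width: 0.319
gripper_force: 15.0
time: 38.73
position: [0.5632, -0.2715, 0.2289]
ee_rot: [[-1.0, 0.018, 0.007], [0.018, 1.0, -0.003], [-0.007, -0.002, -1.0]]
force: [0.6, -0.7, 0.8]
grip_width: 0.32
gripper_force: 15.0
```

```bash
python3 -m creep '[{"tx":-0.14,"ty":0.98,"tz":0,"ax":0,"ay":0,"az":0},{"tx":-0.14,"ty":0.98,"tz":0,"ax":0,"ay":0,"az":0},{"tx":-0.14,"ty":0.98,"tz":0,"ax":0,"ay":0,"az":0},{"tx":-0.14,"ty":0.98,"tz":0,"ax":0,"ay":0,"az":0},{"tx":-0.14,"ty":0.98,"tz":0,"ax":0,"ay":0,"az":0},{"tx":-0.14,"ty":0.98,"tz":0,"ax":0,"ay":0,"az":0},{"tx":-0.14,"ty":0.98,"tz":0,"ax":0,"ay":0,"az":0},{"tx":-0.14,"ty":0.98,"tz":0,"ax":0,"ay":0,"az":0},{"tx":-0.14,"ty":0.98,"tz":0,"ax":0,"ay":0,"az":0},{"tx":-0.14,"ty":0.98,"tz":0,"ax":0,"ay":0,"az":0},{"tx":-0.14,"ty":0.98,"tz":0,"ax":0,"ay":0,"az":0},{"tx":-0.14,"ty":0.98,"tz":0,"ax":0,"ay":0,"az":0}]'; python3 -m creep '[{"tx":-0.14,"ty":0.98,"tz":0,"ax":0,"ay":0,"az":0},{"tx":-0.14,"ty":0.98,"tz":0,"ax":0,"ay":0,"az":0},{"tx":-0.14,"ty":0.98,"tz":0,"ax":0,"ay":0,"az":0},{"tx":-0.14,"ty":0.98,"tz":0,"ax":0,"ay":0,"az":0},{"tx":-0.14,"ty":0.98,"tz":0,"ax":0,"ay":0,"az":0},{"tx":-0.14,"ty":0.98,"tz":0,"ax":0,"ay":0,"az":0},{"tx":-0.14,"ty":0.98,"tz":0,"ax":0,"ay":0,"az":0},{"tx":-0.14,"ty":0.98,"tz":0,"ax":0,"ay":0,"az":0},{"tx":-0.14,"ty":0.98,"tz":0,"ax":0,"ay":0,"az":0},{"tx":-0.14,"ty":0.98,"tz":0,"ax":0,"ay":0,"az":0},{"tx":-0.14,"ty":0.98,"tz":0,"ax":0,"ay":0,"az":0},{"tx":0,"ty":0.98,"tz":0,"ax":0,"ay":0,"az":0}]'; python3 -m creep '[{"tx":0,"ty":0,"tz":-0.7,"ax":0,"ay":0,"az":0},{"tx":0,"ty":0,"tz":-0.7,"ax":0,"ay":0,"az":0},{"tx":0,"ty":0,"tz":0,"ax":0,"ay":0,"az":0},{"tx":0,"ty":0,"tz":0,"ax":0,"ay":0,"az":0},{"tx":0,"ty":0,"tz":0,"ax":0,"ay":0,"az":0},{"tx":0,"ty":0,"tz":0,"ax":0,"ay":0,"az":0}]'
python3 - <<'E'
from h import *
c=bot.camera_params("wrist"); im=bot.snapshot("wrist"); o=bot.get_obs(); print(np.round(o["position"],4))
np.savez("pics/cam.npz",**c)
cv2.imwrite("pics/w11.png",cv2.resize(im[120:240,180:340,::-1],(800,600),interpolation=cv2.INTER_CUBIC))
a=np.linspace(0,2*np.pi,4,endpoint=False)
for x,y,z,r in((.4965,.1934,.064,.034),(.4978,.2013,.079,.024),(.4972,.2014,.094,.019)): print(((proj(c,np.c_[x+r*np.cos(a),y+r*np.sin(a),z+0*a])-[180,120])*5).round(0).tolist())
E
```

```text
time: 39.73
position: [0.5272, -0.0342, 0.2233]
ee_rot: [[-1.0, 0.018, -0.001], [0.018, 1.0, -0.0], [0.001, -0.0, -1.0]]
force: [1.1, 0.0, -0.7]
grip_width: 0.322
gripper_force: 15.0
time: 40.73
position: [0.4963, 0.2009, 0.2233]
ee_rot: [[-1.0, 0.018, -0.001], [0.018, 1.0, -0.0], [0.001, -0.0, -1.0]]
force: [0.5, -0.3, -0.1]
grip_width: 0.318
gripper_force: 15.0
time: 41.23
position: [0.4977, 0.2002, 0.1966]
ee_rot: [[-1.0, 0.018, 0.001], [0.018, 1.0, 0.001], [-0.001, 0.001, -1.0]]
force: [-0.0, 0.3, 0.3]
grip_width: 0.318
gripper_force: 15.0
[0.4977 0.2003 0.1966]
[[360.0, 497.0], [549.0, 315.0], [351.0, 126.0], [162.0, 321.0]]
[[403.0, 484.0], [545.0, 348.0], [399.0, 210.0], [258.0, 353.0]]
[[404.0, 487.0], [522.0, 374.0], [400.0, 259.0], [282.0, 377.0]]
```

View pics/w11.png

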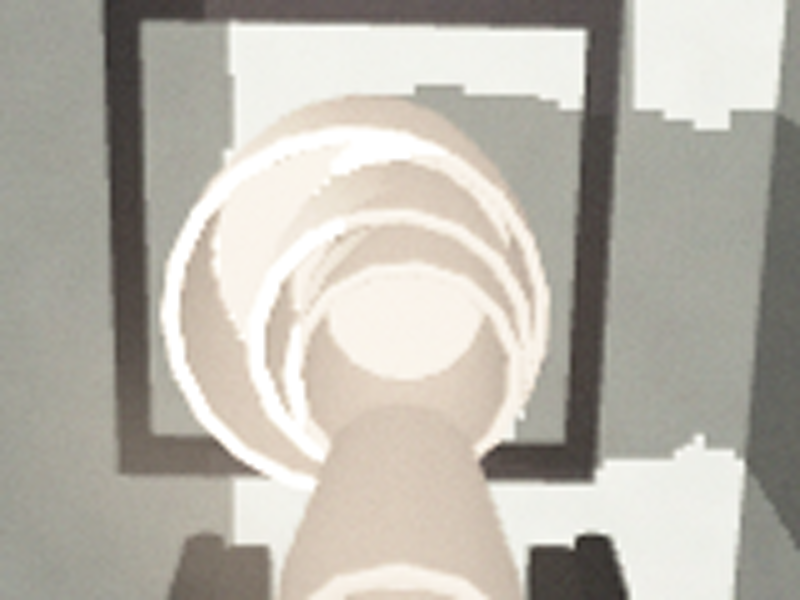

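The crop shows cups 1, 3 and 4 nested. Cup4's rim spans x 285–525 with its top at 262, so it is centred at (0.4977, 0.2019). I lower cup5 into it.

```bash
python3 -m creep '[{"tx":0,"ty":0.08,"tz":-0.6,"ax":0,"ay":0,"az":0},{"tx":0,"ty":0,"tz":-0.8,"ax":0,"ay":0,"az":0},{"tx":0,"ty":0,"tz":-0.8,"ax":0,"ay":0,"az":0},{"tx":0,"ty":0,"tz":-0.6,"ax":0,"ay":0,"az":0},{"tx":0,"ty":0,"tz":-0.5,"ax":0,"ay":0,"az":0},{"tx":0,"ty":0,"tz":0,"ax":0,"ay":0,"az":0},{"tx":0,"ty":0,"tz":0,"ax":0,"ay":0,"az":0}]'; python3 -m creep '[{"tx":0,"ty":0,"tz":-0.4,"ax":0,"ay":0,"az":0},{"tx":0,"ty":0,"tz":-0.3,"ax":0,"ay":0,"az":0},{"tx":0,"ty":0,"tz":0,"ax":0,"ay":0,"az":0},{"tx":0,"ty":0,"tz":0,"ax":0,"ay":0,"az":0},{"tx":0,"ty":0,"tz":0,"ax":0,"ay":0,"az":0}]'
```

```text
time: 41.87
position: [0.497, 0.2019, 0.1291]
ee_rot: [[-1.0, 0.018, -0.001], [0.018, 1.0, -0.0], [0.001, -0.0, -1.0]]
force: [0.9, -0.4, -0.9]
grip_width: 0.318
gripper_force: 15.0
time: 42.28
position: [0.4971, 0.2019, 0.1156]
ee_rot: [[-1.0, 0.018, 0.0], [0.018, 1.0, 0.0], [-0.0, 0.0, -1.0]]
force: [0.5, -0.6, -0.8]
grip_width: 0.319
gripper_force: 15.0
```

```bash
python3 -m creep '[{"tx":0,"ty":0,"tz":0,"ax":0,"ay":0,"az":0},{"tx":0,"ty":0,"tz":0,"ax":0,"ay":0,"az":0},{"tx":0,"ty":0,"tz":0,"ax":0,"ay":0,"az":0},{"tx":0,"ty":0,"tz":0,"ax":0,"ay":0,"az":0},{"tx":0,"ty":0,"tz":0.5,"ax":0,"ay":0,"az":0},{"tx":0,"ty":0,"tz":1,"ax":0,"ay":0,"az":0},{"tx":0,"ty":0,"tz":1,"ax":0,"ay":0,"az":0},{"tx":0,"ty":0,"tz":1,"ax":0,"ay":0,"az":0},{"tx":0,"ty":0,"tz":1,"ax":0,"ay":0,"az":0},{"tx":0,"ty":0,"tz":1,"ax":0,"ay":0,"az":0},{"tx":0,"ty":0,"tz":1,"ax":0,"ay":0,"az":0}]' 0.55
python3 -m creep '[{"tx":0,"ty":0,"tz":0,"ax":0,"ay":0,"az":0},{"tx":0,"ty":0,"tz":0,"ax":0,"ay":0,"az":0}]'
python3 - <<'E'
from h import *
from scipy.optimize import brentq
t=bot.camera_params("top")
H=np.array([.598,.186,.1325])
R,tt=np.array(t["R"]),np.array(t["t"]); o=-R.T@tt
for px in((313,45),(742,65)):   # far edge of lid, outer face or inner
    u,v=89+(px[0]+.5)/5.926-.5,115+(px[1]+.5)*.18167-.5
    f=lambda z:np.hypot(ray(t,u,v,z)[0]-H[0],z-H[2])-.196
    z=brentq(f,.25,.34) if f(.25)*f(.34)<0 else None; 
    if z: P=ray(t,u,v,z); print(P.round(3),"theta",np.arctan2(z-H[2],-(P[0]-H[0])).round(3))
    else: print([ (zz,ray(t,u,v,zz).round(3).tolist(),round(f(zz),3)) for zz in(.25,.3,.32,.34)])
for th in np.arange(1.8,-.01,-.15):
    C=np.array([-np.cos(th),np.sin(th)])*.16+.01*np.array([np.sin(th),np.cos(th)])
    print(th.round(2),(H[[0,2]]+C+[.0095,.017]).round(4))
c=bot.camera_params("wrist"); im=bot.snapshot("wrist"); print(np.round(bot.get_obs()["position"],4))
a=np.linspace(0,2*np.pi,4,endpoint=False)
for x,y,z,r in((.4965,.1934,.064,.034),(.4978,.2005,.079,.024),(.4977,.2017,.094,.019),(.4977,.2017,.109,.014)): print(((proj(c,np.c_[x+r*np.cos(a),y+r*np.sin(a),z+0*a])-[160,110])*5).round(0).tolist())
cv2.imwrite("pics/w12.png",cv2.resize(im[110:230,160:320,::-1],(800,600),interpolation=cv2.INTER_CUBIC))
E
```

```text
time: 43.2
position: [0.4972, 0.2019, 0.2475]
ee_rot: [[-1.0, 0.018, 0.001], [0.018, 1.0, 0.001], [-0.001, 0.001, -1.0]]
force: [-0.4, -0.2, 0.5]
grip_width: 0.553
gripper_force: 0.0
time: 43.37
position: [0.4979, 0.2022, 0.2474]
ee_rot: [[-1.0, 0.018, 0.003], [0.018, 1.0, 0.002], [-0.003, 0.002, -1.0]]
force: [0.3, -0.4, -0.3]
grip_width: 0.552
gripper_force: 0.0
[0.627 0.276 0.326] theta 1.722
[0.622 0.093 0.327] theta 1.695
1.8 [0.6536 0.303 ]
1.65 [0.6301 0.3082]
1.5 [0.6062 0.3098]
1.35 [0.5822 0.3078]
1.2 [0.5588 0.3022]
1.05 [0.5366 0.2933]
0.9 [0.5159 0.281 ]
0.75 [0.4972 0.2659]
0.6 [0.4811 0.2481]
0.45 [0.4678 0.2281]
0.3 [0.4576 0.2063]
0.15 [0.4508 0.1833]
0.0 [0.4475 0.1595]
[0.4972 0.2019 0.246 ]
[[455.0, 452.0], [616.0, 293.0], [446.0, 129.0], [285.0, 298.0]]
[[487.0, 435.0], [607.0, 318.0], [483.0, 199.0], [363.0, 322.0]]
[[493.0, 436.0], [592.0, 338.0], [489.0, 241.0], [390.0, 342.0]]
[[492.0, 436.0], [569.0, 361.0], [489.0, 286.0], [413.0, 364.0]]
```

View pics/w12.png

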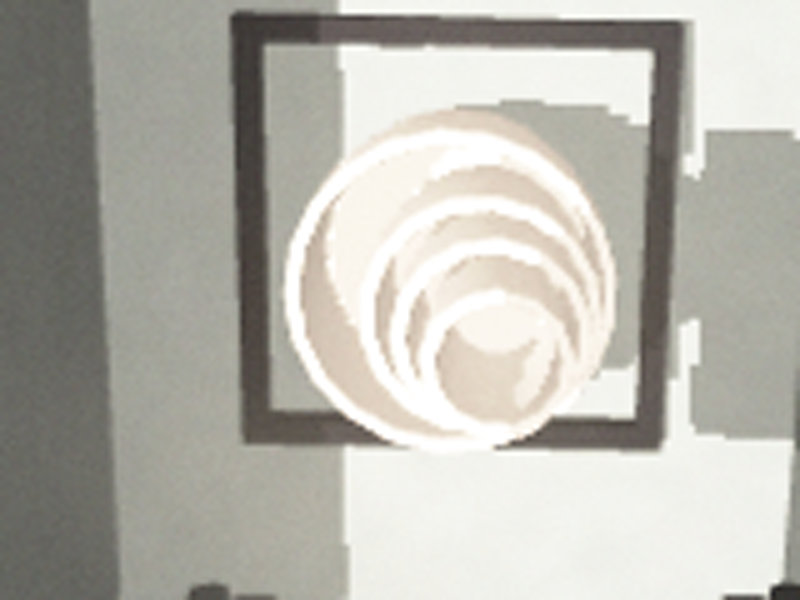

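All four cups are nested in the frame (rims stepping round about (490,340)) and the bracket is in the tray. The lid is at about 1.70 rad. I close the fingers, lift, and go over behind the lid.

```bash
python3 -m creep '[{"tx":0,"ty":-0.1,"tz":0.96,"ax":0,"ay":0,"az":0},{"tx":0,"ty":-0.1,"tz":0.96,"ax":0,"ay":0,"az":0},{"tx":0,"ty":-0.1,"tz":0.96,"ax":0,"ay":0,"az":0},{"tx":0,"ty":-0.1,"tz":0.96,"ax":0,"ay":0,"az":0},{"tx":0,"ty":-0.1,"tz":0.96,"ax":0,"ay":0,"az":0},{"tx":0,"ty":-0.1,"tz":0.96,"ax":0,"ay":0,"az":0},{"tx":0,"ty":-0.1,"tz":0.96,"ax":0,"ay":0,"az":0},{"tx":0,"ty":-0.1,"tz":0.96,"ax":0,"ay":0,"az":0},{"tx":0,"ty":0,"tz":0,"ax":0,"ay":0,"az":0},{"tx":0,"ty":0,"tz":0,"ax":0,"ay":0,"az":0}]' 0 10; python3 -m creep '[{"tx":0.92,"ty":0,"tz":0,"ax":0,"ay":0,"az":0},{"tx":0.92,"ty":0,"tz":0,"ax":0,"ay":0,"az":0},{"tx":0.92,"ty":0,"tz":0,"ax":0,"ay":0,"az":0},{"tx":0.92,"ty":0,"tz":0,"ax":0,"ay":0,"az":0},{"tx":0.92,"ty":0,"tz":0,"ax":0,"ay":0,"az":0},{"tx":0.92,"ty":0,"tz":0,"ax":0,"ay":0,"az":0},{"tx":0.92,"ty":0,"tz":0,"ax":0,"ay":0,"az":0},{"tx":0.92,"ty":0,"tz":0,"ax":0,"ay":0,"az":0},{"tx":0.92,"ty":0,"tz":0,"ax":0,"ay":0,"az":0},{"tx":0.92,"ty":0,"tz":0,"ax":0,"ay":0,"az":0},{"tx":0,"ty":0,"tz":0,"ax":0,"ay":0,"az":0},{"tx":0,"ty":0,"tz":0,"ax":0,"ay":0,"az":0}]'
```

```text
time: 44.25
position: [0.4973, 0.1859, 0.3988]
ee_rot: [[-1.0, 0.018, 0.0], [0.018, 1.0, -0.0], [-0.0, -0.0, -1.0]]
force: [0.0, 0.6, -1.3]
grip_width: 0.008
gripper_force: 0.0
time: 45.25
position: [0.6812, 0.1857, 0.3956]
ee_rot: [[-1.0, 0.019, -0.005], [0.019, 1.0, -0.002], [0.005, -0.002, -1.0]]
force: [-0.2, -0.8, 0.1]
grip_width: 0.007
gripper_force: 0.0
```

```bash
python3 -m creep '[{"tx":0,"ty":0,"tz":-0.9,"ax":0,"ay":0,"az":0},{"tx":0,"ty":0,"tz":-0.9,"ax":0,"ay":0,"az":0},{"tx":0,"ty":0,"tz":-0.9,"ax":0,"ay":0,"az":0},{"tx":0,"ty":0,"tz":-0.9,"ax":0,"ay":0,"az":0},{"tx":0,"ty":0,"tz":-0.9,"ax":0,"ay":0,"az":0},{"tx":0,"ty":0,"tz":0,"ax":0,"ay":0,"az":0},{"tx":0,"ty":0,"tz":0,"ax":0,"ay":0,"az":0}]'; python3 -m creep '[{"tx":-0.6,"ty":0,"tz":0,"ax":0,"ay":0,"az":0},{"tx":-0.6,"ty":0,"tz":0,"ax":0,"ay":0,"az":0},{"tx":-0.6,"ty":0,"tz":0,"ax":0,"ay":0,"az":0},{"tx":-0.6,"ty":0,"tz":0,"ax":0,"ay":0,"az":0}]'; python3 -m creep '[{"tx":-0.6,"ty":0,"tz":0.05,"ax":0,"ay":0,"az":0},{"tx":-0.6,"ty":0,"tz":0.05,"ax":0,"ay":0,"az":0}]'
```

```text
time: 45.83
position: [0.6797, 0.1863, 0.3081]
ee_rot: [[-1.0, 0.017, -0.003], [0.017, 1.0, -0.0], [0.003, -0.0, -1.0]]
force: [0.6, -0.3, -0.1]
grip_width: 0.007
gripper_force: 0.0
time: 46.17
position: [0.6334, 0.1861, 0.3113]
ee_rot: [[-1.0, 0.018, 0.004], [0.018, 1.0, 0.001], [-0.004, 0.001, -1.0]]
force: [1.9, -0.1, 1.4]
grip_width: 0.006
gripper_force: 1.0
time: 46.33
position: [0.6095, 0.1865, 0.3133]
ee_rot: [[-1.0, 0.018, 0.004], [0.018, 1.0, 0.002], [-0.004, 0.002, -1.0]]
force: [2.8, 0.4, -1.7]
grip_width: 0.01
gripper_force: 1.1
```

```bash
python3 -m creep '[{"tx":-0.6,"ty":0,"tz":-0.05,"ax":0,"ay":0,"az":0},{"tx":-0.6,"ty":0,"tz":-0.05,"ax":0,"ay":0,"az":0},{"tx":-0.59,"ty":0,"tz":-0.14,"ax":0,"ay":0,"az":0},{"tx":-0.59,"ty":0,"tz":-0.14,"ax":0,"ay":0,"az":0},{"tx":-0.56,"ty":0,"tz":-0.22,"ax":0,"ay":0,"az":0},{"tx":-0.56,"ty":0,"tz":-0.22,"ax":0,"ay":0,"az":0}]'; python3 -m creep '[{"tx":-0.52,"ty":0,"tz":-0.31,"ax":0,"ay":0,"az":0},{"tx":-0.52,"ty":0,"tz":-0.31,"ax":0,"ay":0,"az":0},{"tx":-0.47,"ty":0,"tz":-0.38,"ax":0,"ay":0,"az":0},{"tx":-0.47,"ty":0,"tz":-0.38,"ax":0,"ay":0,"az":0}]'
```

```text
time: 46.83
position: [0.5397, 0.1867, 0.2973]
ee_rot: [[-1.0, 0.017, 0.005], [0.017, 1.0, 0.003], [-0.005, 0.003, -1.0]]
force: [1.7, 1.3, -0.2]
grip_width: 0.006
gripper_force: 0.8
time: 47.17
position: [0.5, 0.1866, 0.2695]
ee_rot: [[-1.0, 0.018, 0.004], [0.018, 1.0, 0.003], [-0.004, 0.003, -1.0]]
force: [0.5, -0.1, 0.7]
grip_width: 0.003
gripper_force: 0.6
```

```bash
python3 -m creep '[{"tx":-0.4,"ty":0,"tz":-0.45,"ax":0,"ay":0,"az":0},{"tx":-0.4,"ty":0,"tz":-0.45,"ax":0,"ay":0,"az":0},{"tx":-0.33,"ty":0,"tz":-0.5,"ax":0,"ay":0,"az":0},{"tx":-0.33,"ty":0,"tz":-0.5,"ax":0,"ay":0,"az":0},{"tx":-0.26,"ty":0,"tz":-0.55,"ax":0,"ay":0,"az":0},{"tx":-0.26,"ty":0,"tz":-0.55,"ax":0,"ay":0,"az":0},{"tx":-0.17,"ty":0,"tz":-0.57,"ax":0,"ay":0,"az":0},{"tx":-0.17,"ty":0,"tz":-0.57,"ax":0,"ay":0,"az":0}]'; python3 -m creep '[{"tx":-0.08,"ty":0,"tz":-0.3,"ax":0,"ay":0,"az":0},{"tx":0,"ty":0,"tz":0,"ax":0,"ay":0,"az":0},{"tx":0,"ty":0,"tz":0,"ax":0,"ay":0,"az":0}]'
```

```text
time: 47.83
position: [0.4537, 0.1865, 0.1853]
ee_rot: [[-1.0, 0.018, 0.003], [0.018, 1.0, 0.002], [-0.003, 0.002, -1.0]]
force: [0.6, 0.4, 1.0]
grip_width: 0.008
gripper_force: 0.4
time: 48.08
position: [0.4516, 0.1858, 0.1784]
ee_rot: [[-1.0, 0.018, -0.0], [0.018, 1.0, -0.0], [0.0, -0.0, -1.0]]
force: [-0.1, 0.4, 0.7]
grip_width: 0.006
gripper_force: 0.0
```

```bash
python3 -m creep '[{"tx":-0.05,"ty":0,"tz":-0.2,"ax":0,"ay":0,"az":0},{"tx":-0.05,"ty":0,"tz":-0.2,"ax":0,"ay":0,"az":0},{"tx":0,"ty":0,"tz":0,"ax":0,"ay":0,"az":0}]'; python3 -m creep '[{"tx":0,"ty":0,"tz":-0.2,"ax":0,"ay":0,"az":0},{"tx":0,"ty":0,"tz":0,"ax":0,"ay":0,"az":0}]'; python3 -m creep '[{"tx":0,"ty":0,"tz":-0.2,"ax":0,"ay":0,"az":0},{"tx":0,"ty":0,"tz":0,"ax":0,"ay":0,"az":0}]';  python3 -m creep '[{"tx":0,"ty":0,"tz":-0.15,"ax":0,"ay":0,"az":0},{"tx":0,"ty":0,"tz":0,"ax":0,"ay":0,"az":0}]'
```

```text
time: 48.33
position: [0.4499, 0.186, 0.1702]
ee_rot: [[-1.0, 0.018, 0.001], [0.018, 1.0, 0.0], [-0.001, 0.0, -1.0]]
force: [-0.2, -0.1, 0.7]
grip_width: 0.011
gripper_force: 0.0
time: 48.5
position: [0.4495, 0.1861, 0.1666]
ee_rot: [[-1.0, 0.018, -0.0], [0.018, 1.0, 0.0], [0.0, 0.0, -1.0]]
force: [0.4, 0.3, 2.5]
grip_width: 0.004
gripper_force: 1.2
time: 48.67
position: [0.4492, 0.1858, 0.1616]
ee_rot: [[-1.0, 0.018, -0.001], [0.018, 1.0, -0.0], [0.001, -0.0, -1.0]]
force: [0.5, -0.3, 0.2]
grip_width: 0.008
gripper_force: 0.0
time: 48.83
position: [0.4497, 0.186, 0.1598]
ee_rot: [[-1.0, 0.018, 0.0], [0.018, 1.0, 0.0], [-0.0, 0.0, -1.0]]
force: [-0.8, -0.7, 5.7]
grip_width: 0.007
gripper_force: 2.6
```

```bash
python3 -m creep '[{"tx":0,"ty":0,"tz":-0.08,"ax":0,"ay":0,"az":0},{"tx":0,"ty":0,"tz":0,"ax":0,"ay":0,"az":0},{"tx":0,"ty":0,"tz":0,"ax":0,"ay":0,"az":0}]'; python3 -m creep '[{"tx":0,"ty":0,"tz":-0.06,"ax":0,"ay":0,"az":0},{"tx":0,"ty":0,"tz":0,"ax":0,"ay":0,"az":0},{"tx":0,"ty":0,"tz":0,"ax":0,"ay":0,"az":0}]'
```

```text
time: 49.08
position: [0.4498, 0.186, 0.1597]
ee_rot: [[-1.0, 0.018, 0.0], [0.018, 1.0, 0.001], [-0.0, 0.001, -1.0]]
force: [-5.0, -2.8, 13.2]
grip_width: 0.009
gripper_force: 6.7
time: 49.33
position: [0.4498, 0.186, 0.1595]
ee_rot: [[-1.0, 0.018, 0.0], [0.018, 1.0, 0.001], [-0.0, 0.001, -1.0]]
force: [-6.9, -3.9, 19.8]
grip_width: 0.003
gripper_force: 10.0
```

```bash
python3 -m creep '[{"tx":0,"ty":0,"tz":1,"ax":0,"ay":0,"az":0},{"tx":0,"ty":0,"tz":0.5,"ax":0,"ay":0,"az":0},{"tx":0,"ty":0,"tz":0,"ax":0,"ay":0,"az":0},{"tx":0,"ty":0,"tz":0,"ax":0,"ay":0,"az":0}]'; python3 -m creep '[{"tx":0,"ty":0,"tz":-0.8,"ax":0,"ay":0,"az":0},{"tx":0,"ty":0,"tz":-0.3,"ax":0,"ay":0,"az":0},{"tx":0,"ty":0,"tz":0,"ax":0,"ay":0,"az":0}]';python3 -m creep '[{"tx":0,"ty":0,"tz":-0.15,"ax":0,"ay":0,"az":0},{"tx":0,"ty":0,"tz":0,"ax":0,"ay":0,"az":0},{"tx":0,"ty":0,"tz":0,"ax":0,"ay":0,"az":0}]'; python3 -m creep '[{"tx":0,"ty":0,"tz":0.5,"ax":0,"ay":0,"az":0},{"tx":0,"ty":0,"tz":1,"ax":0,"ay":0,"az":0},{"tx":0,"ty":0,"tz":1,"ax":0,"ay":0,"az":0},{"tx":0,"ty":0,"tz":1,"ax":0,"ay":0,"az":0},{"tx":0,"ty":0,"tz":1,"ax":0,"ay":0,"az":0},{"tx":0,"ty":0,"tz":1,"ax":0,"ay":0,"az":0},{"tx":0,"ty":0,"tz":0,"ax":0,"ay":0,"az":0},{"tx":0,"ty":0,"tz":0,"ax":0,"ay":0,"az":0},{"tx":0,"ty":0,"tz":0,"ax":0,"ay":0,"az":0},{"tx":0,"ty":0,"tz":0,"ax":0,"ay":0,"az":0}]'
```

```text
time: 49.67
position: [0.4499, 0.1861, 0.1866]
ee_rot: [[-1.0, 0.018, 0.001], [0.018, 1.0, 0.001], [-0.001, 0.001, -1.0]]
force: [-1.1, -0.1, -1.7]
grip_width: 0.006
gripper_force: 0.0
time: 49.92
position: [0.4478, 0.1851, 0.1618]
ee_rot: [[-1.0, 0.018, -0.004], [0.018, 1.0, -0.003], [0.004, -0.003, -1.0]]
force: [-0.5, -0.0, 0.4]
grip_width: 0.006
gripper_force: 0.0
time: 50.17
position: [0.4496, 0.186, 0.1616]
ee_rot: [[-1.0, 0.018, 0.0], [0.018, 1.0, -0.0], [-0.0, -0.0, -1.0]]
force: [0.5, -0.5, -0.2]
grip_width: 0.004
gripper_force: 0.0
time: 51.0
position: [0.4491, 0.1857, 0.2709]
ee_rot: [[-1.0, 0.018, -0.001], [0.018, 1.0, -0.001], [0.001, -0.001, -1.0]]
force: [-0.2, -1.2, 0.4]
grip_width: 0.003
gripper_force: 0.0
```

```bash
python3 -c "
from plant import bot
print(bot.hand_in())"
```

```text
the job is handed in; nothing more can be done
None
```

I handed the job in: the bracket is in the tray, cups 1, 3, 4 and 5 (cup2 was absent) are nested in the case frame, and the lid pressed shut past its catch and stayed down when I felt for it again. The hand-in returned no verdict.

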